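# Scoop the wooden balls out of the chips and bin them

### The job

First turn the dial on the storage bin until its big hole is under the hopper. Then use the wire scoop - no fingers on the balls - to lift all the wooden balls out of the wooden tray, letting the chips fall back into the tray, and tip the balls through the hopper into the bin. Finally turn the dial back until it is shut and stand the scoop upright in the middle of its cork pad; all chips stay in the tray, and leave the drill bit and the tape measure alone.

Things in the scene. Friction and masses are not known exactly. Their poses are not given: they have to be found in the camera images.
- tray: Fixed wooden catch tray; origin under it on the bench; inside x = -168 to +150, 136 mm wide (y). Its -x end faces the robot. The floor is level, 10 mm above the origin, to x = -10, then ramps up at 0.122 rad to x = +150. Balls lie on the level part behind the stop board, chips below x = +12: the scoop can be set down on the ramp beyond x = +16 and pushed to -x.
- tray_low (a point): Point on the tray's level floor, mid-width, x = -130, under the face of the stop board: an upright board 6 mm thick across the tray that stops balls but leaves 11 mm free above the floor for chips and wire tips; top 56 mm above the bench. Tray section: flat floor 66 mm wide (y), sides then rise at 30 deg to 68 mm from the centre line, then upright; walls 66 mm above the bench.
- scoop_grip (a point): Loose wire scoop (140 g), centre of its grip: an upright wooden block 26 (x) by 16 (y, grip across this) by 48 mm tall. Frame: z up when standing, mouth to -x. This point is 100 mm above the wires' undersides and midway along the basket, which reaches from x = -52 (tips) to +52 mm (back).
- scoop_tip (a point): Point on the scoop's underside, mid-width, at its wires' tips. Slippery 4 mm wires along x, gaps 17 mm, tips thinner: four at the bottom (y = +-10.5, +-31.5 mm) on which it stands, at each side one 16 mm up (y = +-49, from x = -36 back) and a rim wire 31 mm up (y = +-61); the back rises to 44 mm, the mouth is open. It fits the tray's section. Chips pass the gaps, balls do not.
- pad: fixed cork pad 190 (x) by 170 (y) by 4 mm on which the scoop stands; origin under its middle
- bin: Fixed storage bin 240 (x) by 210 (y) mm with a lid 74 mm above the bench; origin under its middle. The hopper stands on its +x half, the dial's handle rises over its middle on the -x side of the hopper.
- hopper (a point): Middle of the hopper's mouth, 126 mm above the bench, 44 mm to the bin's +x. Mouth about 85 (x) by 110 mm (y). On its -x side, 33 mm from this point, an upright splash wall, top 164 mm above the bench; the other sides slope in to a 66 mm throat below this point, rims at most 130 mm above the bench. Balls tipped in from +x hit the splash wall and drop through.
- dial (a joint): Angle of the size dial under the hopper (rad), growing anticlockwise from above; turns from -0.05 to 1.42 with light friction and stays where left. 0: shut (blank plate under the hopper); 0.645: 12 mm hole (too small for the balls); 1.36: big 66 mm hole under the hopper
- dial_grip (a point): Centre of the dial's black T-handle, a bar 50 (own x) by 14 (y) by 28 mm tall on an upright spindle, on the turning axis, 201 mm above the bench and 62 mm from the throat's middle. At dial 0 the bar lies along the bin's x axis, its white dot towards the hopper; its frame turns with the dial.
- bit: bystander: drill bit standing on its 32 mm head, 75 mm tall; origin at its foot
- tape: bystander: tape measure 62 by 36 by 60 mm; origin under its middle
- ball1: wooden ball, 32 mm across, 14 g; origin at its centre; may be absent
- ball2: wooden ball, 32 mm across, 14 g; origin at its centre; may be absent
- ball3: wooden ball, 32 mm across, 14 g; origin at its centre; may be absent
- ball4: wooden ball, 32 mm across, 14 g; origin at its centre; may be absent
- ball5: wooden ball, 32 mm across, 14 g; origin at its centre; may be absent
- chip1: wood chip 12 by 9 by 6 mm, 10 g, that falls through the scoop's gaps; origin at its centre; may be absent
- chip2: wood chip 12 by 9 by 6 mm, 10 g, that falls through the scoop's gaps; origin at its centre; may be absent
- chip3: wood chip 12 by 9 by 6 mm, 10 g, that falls through the scoop's gaps; origin at its centre; may be absent
- chip4: wood chip 12 by 9 by 6 mm, 10 g, that falls through the scoop's gaps; origin at its centre; may be absent
- chip5: wood chip 12 by 9 by 6 mm, 10 g, that falls through the scoop's gaps; origin at its centre; may be absent
- chip6: wood chip 12 by 9 by 6 mm, 10 g, that falls through the scoop's gaps; origin at its centre; may be absent
Mind the look-alikes: they are no part of the job. What is shaped like the ball4 but white or yellow is not meant.

How it is judged (in metres and radians):
On the way, in this order (a step that is already met when the one before it is completed fails the run):
1. the dial's big hole is under the hopper (value of joint dial above 1.22 rad), for 0.2 s.
2. a ball is carried in the scoop, clear of the tray (((x of ball1 in the frame of scoop_grip between -0.055 and 0.055 m and y of ball1 in the frame of scoop_grip between -0.06 and 0.06 m and z of ball1 in the frame of scoop_grip between -0.1 and -0.03 m and height (world z) of ball1 above 0.1 m) or (x of ball2 in the frame of scoop_grip between -0.055 and 0.055 m and y of ball2 in the frame of scoop_grip between -0.06 and 0.06 m and z of ball2 in the frame of scoop_grip between -0.1 and -0.03 m and height (world z) of ball2 above 0.1 m) or (x of ball3 in the frame of scoop_grip between -0.055 and 0.055 m and y of ball3 in the frame of scoop_grip between -0.06 and 0.06 m and z of ball3 in the frame of scoop_grip between -0.1 and -0.03 m and height (world z) of ball3 above 0.1 m) or (x of ball4 in the frame of scoop_grip between -0.055 and 0.055 m and y of ball4 in the frame of scoop_grip between -0.06 and 0.06 m and z of ball4 in the frame of scoop_grip between -0.1 and -0.03 m and height (world z) of ball4 above 0.1 m) or (x of ball5 in the frame of scoop_grip between -0.055 and 0.055 m and y of ball5 in the frame of scoop_grip between -0.06 and 0.06 m and z of ball5 in the frame of scoop_grip between -0.1 and -0.03 m and height (world z) of ball5 above 0.1 m))), for 0.2 s.
3. all the balls are in the bin (x of ball1 in the frame of bin between -0.12 and 0.12 m and y of ball1 in the frame of bin between -0.105 and 0.105 m and z of ball1 in the frame of bin between 0 and 0.075 m and x of ball2 in the frame of bin between -0.12 and 0.12 m and y of ball2 in the frame of bin between -0.105 and 0.105 m and z of ball2 in the frame of bin between 0 and 0.075 m and x of ball3 in the frame of bin between -0.12 and 0.12 m and y of ball3 in the frame of bin between -0.105 and 0.105 m and z of ball3 in the frame of bin between 0 and 0.075 m and x of ball4 in the frame of bin between -0.12 and 0.12 m and y of ball4 in the frame of bin between -0.105 and 0.105 m and z of ball4 in the frame of bin between 0 and 0.075 m and x of ball5 in the frame of bin between -0.12 and 0.12 m and y of ball5 in the frame of bin between -0.105 and 0.105 m and z of ball5 in the frame of bin between 0 and 0.075 m), for 0.2 s.
At the end, for the whole second after the job is handed in: every ball is inside the bin, every chip in the tray, the dial is shut (below 0.12 rad), and the scoop stands at rest upright (within 0.12 rad) on the cork pad, its grip within 30 mm of the pad's middle (all of step 3 and x of chip1 in the frame of tray between -0.174 and 0.158 m and y of chip1 in the frame of tray between -0.076 and 0.076 m and z of chip1 in the frame of tray between 0 and 0.08 m and x of chip2 in the frame of tray between -0.174 and 0.158 m and y of chip2 in the frame of tray between -0.076 and 0.076 m and z of chip2 in the frame of tray between 0 and 0.08 m and x of chip3 in the frame of tray between -0.174 and 0.158 m and y of chip3 in the frame of tray between -0.076 and 0.076 m and z of chip3 in the frame of tray between 0 and 0.08 m and x of chip4 in the frame of tray between -0.174 and 0.158 m and y of chip4 in the frame of tray between -0.076 and 0.076 m and z of chip4 in the frame of tray between 0 and 0.08 m and x of chip5 in the frame of tray between -0.174 and 0.158 m and y of chip5 in the frame of tray between -0.076 and 0.076 m and z of chip5 in the frame of tray between 0 and 0.08 m and x of chip6 in the frame of tray between -0.174 and 0.158 m and y of chip6 in the frame of tray between -0.076 and 0.076 m and z of chip6 in the frame of tray between 0 and 0.08 m and value of joint dial below 0.12 rad and horizontal distance between scoop_grip and pad below 0.03 m and angle between scoop_grip's own z axis and vertical below 0.12 rad and height (world z) of scoop_grip below 0.115 m and linear speed of scoop below 0.02 m/s); the robot touches nothing.
It fails at once if a ball is touched by the gripper's fingers (contact force between the fingers and ball1 above 0.3 N or contact force between the fingers and ball2 above 0.3 N or contact force between the fingers and ball3 above 0.3 N or contact force between the fingers and ball4 above 0.3 N or contact force between the fingers and ball5 above 0.3 N).
It fails at once if the drill bit or the tape measure is disturbed (distance of any of bit, tape from where it was at the start of the episode above 0.02 m or angle between bit's own z axis and vertical above 0.5 rad).
Of ball1, ball2, ball3, ball4, ball5 only 3 to 5 are there at a start; the rules pass over those that are not, and their reading is None.
Of chip1, chip2, chip3, chip4, chip5, chip6 only 4 to 6 are there at a start; the rules pass over those that are not, and their reading is None.
At some moment in a run one of scoop may be knocked a few centimetres aside while the robot is not near it.
It also fails if it takes over 200 s, if anything falls off the work surface, if the arm or the gripper's body presses on something with over 40 N, if the wrist force passes 120 N, or if a joint passes its speed limit or range.

### The arm

A 6-joint arm with a two-finger parallel gripper is mounted at the origin on the work surface. World frame = base frame: x ahead of the robot, y to its left, z up, the work surface at z = 0. Lengths are in mm, angles in rad, forces in N, time in s.
With the tool pointing down it reaches from about 350 to 875 mm from the base axis. Payload 4.2 kg.
Tool frame: the origin (TCP) lies at the very end of the fingers, on their centre line; the grasp point (between the pads) lies 19 mm behind it; z points along the fingers, y is the direction in which the jaws open and shut (so a half turn about z gives the same grasp; the last joint's range is limited). The gripper opens to 85 mm and grips with 20 to 120 N. Pads are 22 mm wide; open, the fingers measure 114 mm over their backs; the gripper's body (76 mm by 85 mm) begins 54 mm behind the grasp point. The pads swing forward as they close: fully open they stand 13 mm farther back than shut.
Start: joints at [-0.885, 0.385, 0.008, 0, -1.194, -0.259], TCP at [258.737, -568.906, 231.312] pointing down, gripper open.
Joint ranges: [-3.14, 3.14], [-1.21, 2.06], [-1.07, 1.41], [-3.16, 2.05], [-2.99, -0.16], [-3.1, 3.1]. Speed limits (rad/s): [2.79, 2.79, 3.14, 3.14, 3.14, 3.14].

### API

Orientations are given as a unit quaternion [x, y, z, w].
In Python, from bench import arm, optics, job gives the robot as it stands.
- The arm moves only by the tool send_rows, never from a script. Its argument "steps" is a list that holds one entry, the list of rows, each a list of 5 numbers: the shift along the tool's x, y, z in cm, then the turn about the tool's z in rad, then the opening, from 0 (shut) to 1 (fully open). A call has 1 to 10 rows; each row shifts and turns the pose as measured when the row begins, along the tool's axes as they then stand; what a row does not reach is not made up. A row lasts 1/12 s, in which the tool goes at most 41.7 mm and 7.16 degrees, less where a joint would pass 70% of its speed; a pose out of reach is approached as far as the arm can. A call with a gripper value outside its range is refused whole. The fingers move at their own pace and stop on an object; the grip force is fixed at half the most. Time passes only in rows, so rows that do not move let the fingers close. It gives the time, the measured TCP pose, the force and the opening at its end, in the units of the state.
- arm.read_state(): the state, without advancing time (a new reading comes with each control period).
- optics.get_image(name): name is "scene" or "side" or "wrist"; returns (picture, depth): 384x512x3 uint8, blue, green, red; 384x512 float32, mm along the optical axis (not along the pixel's ray), 0 where there is no reading.
- optics.get_calibration(name): a dict with "K" (3x3 intrinsics, pixels), "k1" (the pictures are not rectified: a ray, as slopes to the right and down, at radius r is drawn at 1 + k1 r^2 times it, then the intrinsics apply), "rvec" (rotation vector, rad) and "tvec" (3), from world to camera coordinates, as OpenCV has them; the wrist camera has in their place "hand_eye" (4x4, takes a point from camera to tool coordinates, whose origin is the TCP and whose axes are the flange's). Camera axes: x right, y down, z forward; pixel columns grow to the right and rows downward; lengths in mm; the calibration is good to about 2 mm. A picture is of the moment at which its call begins: read the wrist's pose just before it. get_calibration takes no time and is no camera call.
- job.job_done(): hands the job in, once; it reports no verdict.
The state is a dict: "clock": time; "joints": joint angles; "joint_vel": joint speeds; "joint_efforts": joint torques, N m; "position": TCP position; "ee_rot": TCP orientation; "contact_force": force on the tool from outside, world axes, zero at the start; "wrist_torque": the same for the moment, N m; "gripper_width": finger opening in mm.
Only numpy, scipy, OpenCV 4.12 (cv2) and the standard library are available. Lean on these libraries where they do the work, as an engineer would, in place of code of your own. Each camera call takes 0.05 s, during which the arm holds its last target. There are 200 camera calls.

## Working session

There is one attempt and no reset: what is moved stays moved. The work goes in short steps, Python scripts to look and compute and a tool call to move; the robot and the scene stay as the last step left them, time stands still between calls to the robot, and variables do not carry over. Pictures are saved under pics/ and viewed, about 12 in all and at most 16, crops included, and the job is handed in when it is done.

Besides the shell and the picture viewer there is one more tool, called after "Emit:" as name([rows], argument=value, ...), one row to a line, values as JSON. send_rows: Moves the arm, as the interface text tells. Its arguments: {"type":"object","properties":{"steps":{"type":"array","items":{"type":"array","items":{"type":"array","items":{"type":"number"}}}}},"required":["steps"]}

```bash
ls; mkdir -p pics
cat > h.py <<'E'
import numpy as np, cv2
from scipy.spatial.transform import Rotation as R
from bench import arm, optics, job
def cam(name):
    st=arm.read_state(); im,d=optics.get_image(name); c=optics.get_calibration(name)
    K=np.array(c["K"]); k1=c["k1"]
    if "hand_eye" in c:
        T=np.eye(4); T[:3,:3]=R.from_quat(st["ee_rot"]).as_matrix(); T[:3,3]=st["position"]
        T=T@np.array(c["hand_eye"])
    else:
        T=np.eye(4); T[:3,:3]=cv2.Rodrigues(np.array(c["rvec"],float))[0]; T[:3,3]=np.ravel(c["tvec"]); T=np.linalg.inv(T)
    return dict(im=im,d=d,K=K,k=np.array([k1,0,0,0,0.]),T=T,name=name)
def rays(c,px):
    px=np.array(px,float).reshape(-1,1,2)
    n=cv2.undistortPoints(px,c["K"],c["k"]).reshape(-1,2)
    return np.c_[n,np.ones(len(n))]
def at_z(c,px,z):
    r=rays(c,px)@c["T"][:3,:3].T; o=c["T"][:3,3]
    return o+r*((z-o[2])/r[:,2])[:,None]
def at_d(c,px):
    r=rays(c,px); d=np.array([c["d"][int(round(v)),int(round(u))] for u,v in np.array(px).reshape(-1,2)])
    return (r*d[:,None])@c["T"][:3,:3].T+c["T"][:3,3]
def cloud(c):
    h,w=c["d"].shape; v,u=np.mgrid[:h,:w]
    r=rays(c,np.c_[u.ravel(),v.ravel()]); P=(r*c["d"].ravel()[:,None])@c["T"][:3,:3].T+c["T"][:3,3]
    return P.reshape(h,w,3)
def proj(c,P):
    Ti=np.linalg.inv(c["T"]); return cv2.projectPoints(np.array(P,float).reshape(-1,3),cv2.Rodrigues(Ti[:3,:3])[0],Ti[:3,3],c["K"],c["k"])[0].reshape(-1,2)
def save(c,f,box=None,s=1):
    im=c["im"]
    if box: im=im[box[1]:box[3],box[0]:box[2]]
    cv2.imwrite("pics/"+f,cv2.resize(im,None,fx=s,fy=s,interpolation=cv2.INTER_CUBIC))
E
python3 - <<'E'
from h import *
import pickle
print(arm.read_state())
for n in ("scene","side"):
    c=cam(n); pickle.dump(c,open(n+".pkl","wb")); save(c,n+".png",s=1.5)
    print(n,c["T"].round(2).tolist(),c["K"].tolist())
E
```

```text
pics
{'clock': 0.0, 'joints': array([-8.85412006e-01,  3.85553614e-01,  6.60806206e-03, -5.25607862e-04,
       -1.19397779e+00, -2.58604669e-01]), 'joint_vel': array([ 0.00127575, -0.00115418,  0.00084952,  0.00116658,  0.00079035,
       -0.00060448]), 'joint_efforts': array([-1.17047166e-04, -3.92290807e+01,  1.88403583e+01,  4.18614686e+00,
       -4.52326130e-03,  3.46057391e-06]), 'position': array([ 258.49483678, -568.39124219,  230.21245071]), 'ee_rot': array([-2.11679160e-01,  9.77338602e-01,  1.05828253e-03, -2.65981492e-04]), 'contact_force': array([-0.29719427, -0.05170238,  0.19319656]), 'wrist_torque': array([-0.02726889,  0.00780717,  0.00347999]), 'gripper_width': 85.36291499916565}
scene [[0.71, 0.45, -0.54, 981.54], [0.7, -0.46, 0.54, -582.67], [-0.0, -0.77, -0.64, 727.33], [0.0, 0.0, 0.0, 1.0]] [[405.19887040708625, 0.0, 254.66688525776252], [0.0, 405.19887040708625, 188.79975671448088], [0.0, 0.0, 1.0]]
side [[0.98, -0.13, 0.12, 366.43], [-0.17, -0.72, 0.67, -827.89], [-0.0, -0.68, -0.73, 978.78], [0.0, 0.0, 0.0, 1.0]] [[393.36766214209877, 0.0, 253.42716952791173], [0.0, 393.36766214209877, 195.33694424957687], [0.0, 0.0, 1.0]]
```

View pics/scene.png

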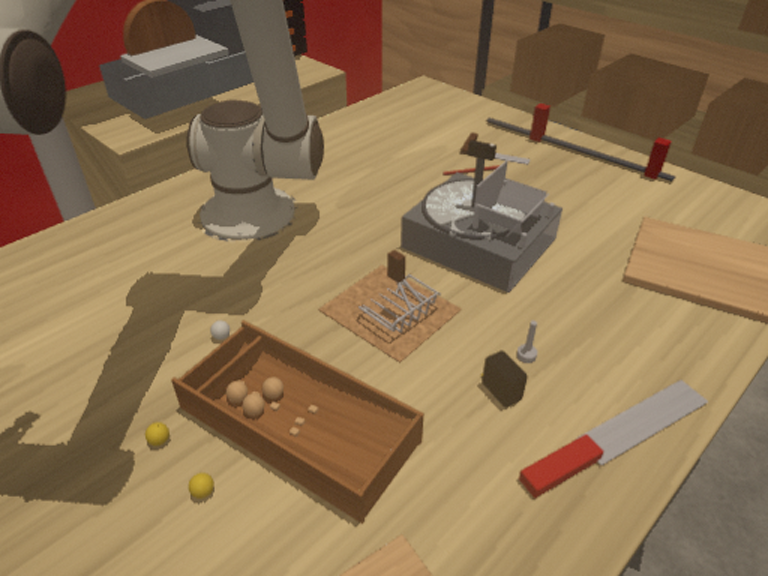

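View pics/side.png

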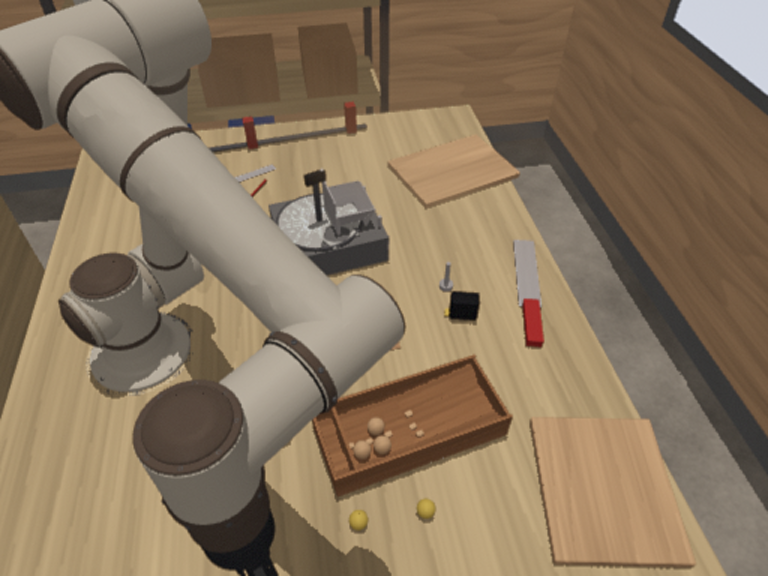

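Scene (768 px wide): tray corners at (245,324), (422,412), (362,517), (177,383), with 3 balls near (236,393), (254,405) and (273,387). The pad's corners are (320,308), (387,268), (460,311) and (400,360), the scoop block is at (396,265), the dial bar at (478,148), the bit at (527,355) and the tape at (505,380).

Run:
```python
from h import *
import pickle
c=pickle.load(open("scene.pkl","rb")); s=pickle.load(open("side.pkl","rb"))
p=lambda c,l,z:at_z(c,np.array(l)/1.5,z).round(0)[:,:2].tolist()
print("tray",p(c,[(245,324),(422,412),(362,517),(177,383)],66))
print("tray side",p(s,[(314,418),(473,357),(511,415),(337,493)],66))
print("pad",p(c,[(320,308),(387,268),(460,311),(400,360)],4))
print("bin lid",p(c,[(403,238),(508,288),(560,214),],74), p(c,[(403,258-12),(508,290)],0))
P=cloud(c); Ps=cloud(s)
def rect(P,m):
    q=P[m][:,:2].astype(np.float32); r=cv2.minAreaRect(q); return len(q),np.round(r[0],1),np.round(r[1],1),round(r[2],1)
for n,P_ in (("scene",P),("side",Ps)):
    X,Y,Z=P_[...,0],P_[...,1],P_[...,2]
    v,u=np.mgrid[:384,:512]
    m=(Z>188)&(Z<225)&(X>300)&(X<700)&(Y>-100)
    if n=="scene": m&=(abs(u*1.5-480)<25)&(abs(v*1.5-148)<25)
    else: m&=(abs(u*1.5-316)<18)&(abs(v*1.5-180)<18)
    if m.sum()>5: print(n,"handle",rect(P_,m),P_[m].mean(0),Z[m].max())
    if n=="scene":
        m=(abs(u*1.5-396)<14)&(abs(v*1.5-265)<20)&(Z>70); print("scoopblock",rect(P_,m),P_[m].mean(0),Z[m].min(),Z[m].max())
    for nm,(a,b) in dict(scene=dict(b1=(236,393),b2=(254,405),b3=(273,387),bit=(527,355),bittop=(532,325),tape=(505,375)),side=dict(b1=(376,427),b2=(382,445),b3=(362,450),tape=(463,304),bit=(446,285)))[n].items():
        print(n,nm,np.median(P_[round(b/1.5)-2:round(b/1.5)+3,round(a/1.5)-2:round(a/1.5)+3].reshape(-1,3),axis=0).round(0))
save(c,"c1.png",(260,80,390,250),4.5/1.3)
save(c,"c2.png",(110,205,290,350),4.2)
```

```text
tray [[345.0, -245.0], [657.0, -178.0], [708.0, -340.0], [376.0, -383.0]]
tray side [[343.0, -265.0], [657.0, -185.0], [688.0, -320.0], [366.0, -409.0]]
pad [[346.0, -96.0], [352.0, 67.0], [527.0, 71.0], [532.0, -87.0]]
bin lid [[372.0, 88.0], [592.0, 107.0], [534.0, 358.0]] [[322.0, 144.0], [552.0, 180.0]]
scene handle (193, array([404.6, 255.9]), array([50.6, 17.8]), 15.2) [406.34381585 254.30365929 203.74747725] 216.35012417591412
scoopblock (239, array([ 715.2, -282.4]), array([ 35.3, 801.9]), 44.1) [452.42097004 -15.78586615 111.64451958] 73.06217861942798 727.3349132537141
scene b1 [ 425. -324.   35.]
scene b2 [ 462. -319.   36.]
scene b3 [ 457. -280.   38.]
scene bit [674.  56.  12.]
scene bittop [668.  65.  69.]
scene tape [695. -39.  59.]
side handle (128, array([407.6, 255.8]), array([49.5, 18. ]), 19.4) [406.9920788  252.96799316 204.86785403] 217.42406699059632
side b1 [ 452. -286.   37.]
side b2 [ 456. -323.   38.]
side b3 [ 418. -326.   39.]
side tape [681. -39.  54.]
side bit [669.  58.  14.]
```

Run:
```python
import cv2,numpy as np
a=cv2.imread("pics/c1.png");b=cv2.imread("pics/c2.png")
print(a.shape,b.shape)
a=cv2.resize(a,None,fx=500/a.shape[0],fy=500/a.shape[0]);b=cv2.resize(b,(400,322))
```

```text
(588, 450, 3) (609, 756, 3)
```

View pics/c1.png

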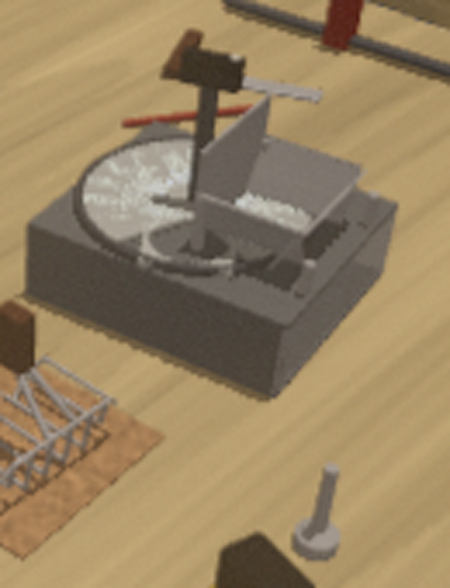

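View pics/c2.png

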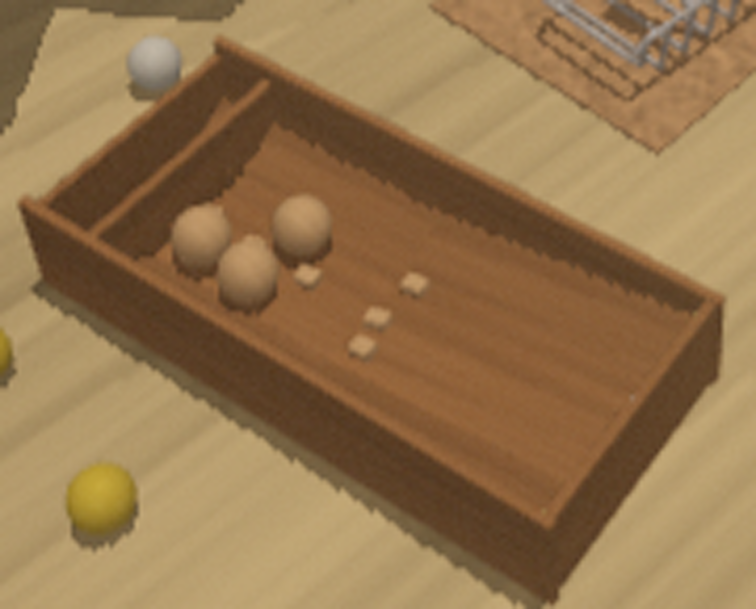

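Crop 1: lid corners at (25,232), (278,322) and (398,203); the T-bar lies roughly along the bin's x, with its white dot (237,58) towards the hopper. Crop 2: tray rim corners (220,40), (722,298), (548,522) and (22,203), with 3 balls and at least 4 chips.

Run:
```python
from h import *
import pickle
c=pickle.load(open("scene.pkl","rb")); s=pickle.load(open("side.pkl","rb"))
def fit(names,world_model,px,c):
    pass
from scipy.optimize import least_squares
def fitrect(obs,title):
    # obs: list of (cam, px, local xyz)
    def f(q):
        cs,sn=np.cos(q[2]),np.sin(q[2]); r=[]
        for cm,px,l in obs:
            w=[q[0]+cs*l[0]-sn*l[1],q[1]+sn*l[0]+cs*l[1],l[2]]
            r.append((proj(cm,w)[0]-px))
        return np.ravel(r)
    best=min((least_squares(f,[x0[0],x0[1],a],loss='soft_l1') for x0 in [title[1]] for a in (0,.3,-.3)),key=lambda r:r.cost)
    print(title[0],best.x.round(3),"deg",np.degrees(best.x[2]).round(1),np.abs(f(best.x)).reshape(-1,2).round(1).tolist())
L=lambda u,v:np.array([260+u*130/450,80+v*170/588]); T=lambda u,v:np.array([110+u/4.2,205+v/4.2]); H=lambda u,v:np.array([u,v])/1.5
x0,x1,y=-174,156,74
tr=[(x0,y,66),(x1,y,66),(x1,-y,66),(x0,-y,66)]
fitrect([(c,T(*p),l) for p,l in zip([(220,40),(722,298),(548,522),(22,203)],tr)],("tray sc",(500,-290)))
fitrect([(s,H(*p),l) for p,l in zip([(314,418),(473,357),(511,415),(337,493)],tr)],("tray sd",(500,-290)))
fitrect([(c,H(*p),l) for p,l in zip([(320,308),(387,268),(460,311),(400,360)],[(-95,-85,4),(-95,85,4),(95,85,4),(95,-85,4)])],("pad",(440,-10)))
fitrect([(c,L(*p),l) for p,l in zip([(25,232),(278,322),(398,203),(270,398),(22,297)],[(-120,-105,74),(120,-105,74),(120,105,74),(120,-105,0),(-120,-105,0)])],("bin sc",(430,250)))
fitrect([(s,H(*p),l) for p,l in zip([(388,238),(364,183),(388,262)],[(120,-105,74),(120,105,74),(120,-105,0)])],("bin sd",(430,250)))
P=cloud(c);m=(P[...,2]>77)&(P[...,2]<128)&(abs(P[...,0]-450)<40)&(abs(P[...,1]+10)<40); print("block",m.sum(),cv2.minAreaRect(P[m][:,:2].astype(np.float32)),P[m].mean(0),P[m][:,2].max())
```

```text
tray sc [ 5.20746e+02 -2.79750e+02  1.93000e-01] deg 11.0 [[0.0, 1.4], [0.8, 0.7], [0.1, 1.7], [1.3, 0.3]]
tray sd [ 5.20608e+02 -2.92765e+02  2.44000e-01] deg 14.0 [[3.7, 0.0], [1.3, 0.2], [1.5, 2.1], [1.2, 1.0]]
pad [ 4.39247e+02 -9.27800e+00  1.70000e-02] deg 1.0 [[0.1, 0.2], [0.7, 2.4], [3.2, 0.2], [0.4, 1.9]]
bin sc [4.22348e+02 2.57355e+02 1.49000e-01] deg 8.5 [[0.7, 2.9], [1.6, 1.2], [0.4, 0.1], [0.2, 0.6], [0.3, 1.1]]
bin sd [4.27236e+02 2.64535e+02 1.07000e-01] deg 6.1 [[0.0, 0.1], [0.1, 1.2], [0.1, 0.6]]
block 215 ((445.9735412597656, -7.925548553466797), (19.075714111328125, 31.536863327026367), 88.91258239746094) [447.48537911 -11.33347687 106.42515917] 127.92550920882252
```

The plan follows from the rows giving no tilt. I'll pivot the scoop in the grip instead: press the tips on the board top for mouth-up, and push the tips on the splash wall to tip out.

First move: to above the tray, for a wrist view.

Emit:
send_rows([
  [[0,0,-1,0.075,1],[0,0,-1,0.075,1],[-2.9,2.0,-1,0,1],[-2.9,2.0,-1,0,1],[-2.9,2.0,-1,0,1],[-2.9,2.0,-1,0,1],[-2.9,2.0,-1,0,1],[-2.9,2.0,-1,0,1],[-2.9,2.0,-1,0,1],[-2.9,2.0,-1,0,1]],
])

```text
clock: 0.93
position: [441.1, -346.9, 324.8]
ee_rot: [-0.127, 0.992, 0.01, -0.006]
contact_force: [0.7, -0.9, 0.5]
gripper_width: 85.5
```

```bash
cat >> h.py <<'E'
def yaw(st=None):
    st=st or arm.read_state(); m=R.from_quat(st["ee_rot"]).as_matrix(); return np.degrees(np.arctan2(m[1,1],m[0,1]))
def go(x,y,z,psi=None):
    st=arm.read_state(); m=R.from_quat(st["ee_rot"]).as_matrix(); p=st["position"]; ps=yaw(st)
    print("t",round(st["clock"],2),"at",p.round(1),"psi",round(ps,1),"j",st["joints"].round(2),"F",st["contact_force"].round(1),"M",st["wrist_torque"].round(2),"w",round(st["gripper_width"],1),"tilt",round(np.degrees(np.arccos(-m[2,2])),1))
    q=R.from_euler("z",(psi if psi is not None else ps)-ps,degrees=True).as_matrix()@m
    d=np.array([x,y,z])-p
    print(" turn",round(np.radians(ps-(psi if psi is not None else ps)),3)," shift cm (present axes)",(m.T@d/10).round(2)," (after turn)",(q.T@d/10).round(2),"len",np.linalg.norm(d).round(0))
E
python3 - <<'E'
from h import *
go(406,256,260,106)
c=cam("wrist"); save(c,"w1.png",s=1.5); print(c["T"].round(2).tolist(),c["K"][0,0])
import pickle; pickle.dump(c,open("w1.pkl","wb"))
E
```

```text
t 0.93 at [ 441.1 -346.9  324.8] psi 104.5 j [-0.38  0.24  0.03 -0.01 -1.39 -0.93] F [ 0.7 -0.9  0.5] M [-0.15 -0.06 -0.03] w 85.5 tilt 1.3
 turn -0.025  shift cm (present axes) [-11.83  59.09   7.61]  (after turn) [-13.32  58.78   7.59] len 607.0
[[-0.25, 0.92, 0.29, 364.45], [0.97, 0.23, 0.1, -370.8], [0.02, 0.31, -0.95, 468.91], [0.0, 0.0, 0.0, 1.0]] 341.4661180929209
```

View pics/w1.png

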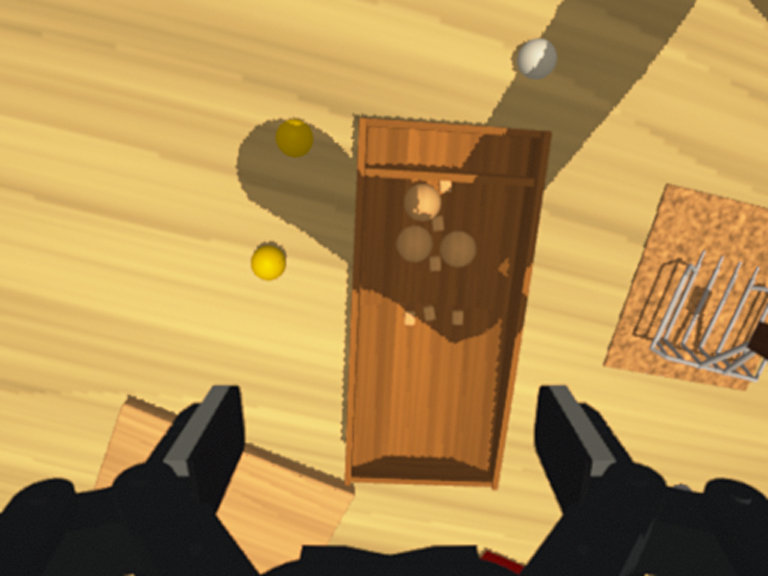

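Wrist view: 3 balls, (422,202), (415,244) and (458,249), and 6 chips in the tray. The scoop's mouth faces the robot, with its back at +x. Now to the dial.

Emit:
send_rows([
  [[-0.5,2.5,0,-0.025,1],[-0.7,3.1,0,0,1],[-0.7,3.1,0,0,1],[-0.7,3.1,0,0,1],[-0.7,3.1,0,0,1],[-0.7,3.1,0,0,1],[-0.7,3.1,0,0,1],[-0.7,3.1,0,0,1],[-0.7,3.1,0,0,1],[-0.7,3.1,0,0,1]],
])

```text
clock: 1.82
position: [424.3, -20.7, 327.6]
ee_rot: [-0.141, 0.99, 0.01, -0.007]
contact_force: [1.7, 1.3, 0.2]
gripper_width: 85.3
```

Emit:
send_rows([
  [[-0.7,3.1,0,0,1],[-0.7,3.1,0,0,1],[-0.7,3.1,0,0,1],[-0.7,3.1,0,0,1],[-0.7,3.1,0,0,1],[-0.7,3.1,0,0,1],[-0.7,3.1,0,0,1],[-0.5,1.5,0,0,1],[0,0.5,0,0,1],[0,0,0,0,1]],
])

```text
clock: 2.65
position: [402.7, 237.7, 329.6]
ee_rot: [-0.145, 0.989, 0.01, -0.009]
contact_force: [-0.2, 1.3, -0.1]
gripper_width: 84.9
```

Run:
```python
from h import *
go(406,256,260,106)
c=cam("wrist"); save(c,"w2.png",s=1.5)
import pickle; pickle.dump(c,open("w2.pkl","wb"))
P=cloud(c); v,u=np.mgrid[:384,:512]
m=(P[...,2]>195)&(P[...,2]<225)&(abs(P[...,0]-406)<60)&(abs(P[...,1]-256)<60)
print(m.sum(),u[m].mean()*1.5,v[m].mean()*1.5,cv2.minAreaRect(P[m][:,:2].astype(np.float32)),P[m].mean(0),P[m][:,2].max())
m=(P[...,2]>145)&(P[...,2]<170)&(abs(P[...,0]-406)<120)&(abs(P[...,1]-256)<120)
print("wall",m.sum(),cv2.minAreaRect(P[m][:,:2].astype(np.float32)))
```

```text
t 2.65 at [402.7 237.7 329.6] psi 106.7 j [ 0.86  0.06 -0.17 -0.03 -1.35 -2.14] F [-0.2  1.3 -0.1] M [-0.14 -0.03 -0.04] w 84.9 tilt 1.6
 turn 0.012  shift cm (present axes) [-0.95  1.5   6.98]  (after turn) [-0.93  1.51  6.98] len 72.0
1116 420.0376344086021 292.2943548387097 ((405.4651794433594, 258.40606689453125), (50.11839294433594, 14.070460319519043), 20.63092803955078) [402.77606575 256.96894589 214.10513886] 218.25780797345746
wall 944 ((418.17913818359375, 260.3653869628906), (33.3941764831543, 115.4509048461914), 8.602721214294434)
```

View pics/w2.png

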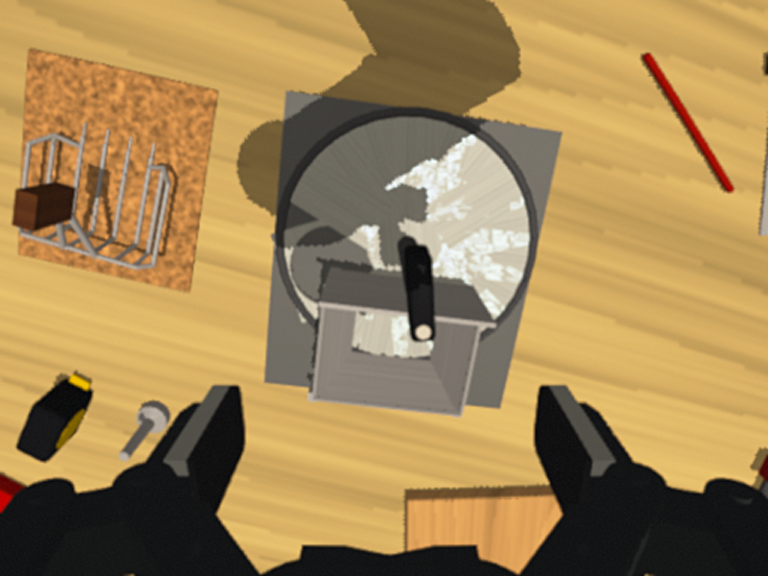

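Handle at (405, 258), bar angle 20.6°, splash wall 8.6°. So the bin yaw is 8.6° and the dial starts at about 0.21 rad.

Emit:
send_rows([
  [[-0.3,0.6,1,-0.035,1],[-0.3,0.6,1.5,-0.035,1],[-0.3,0.6,2,0,1],[0,0,2,0,1],[0,0,1.5,0,1],[0,0,0.5,0,1],[0,0,0,0,1]],
])

```text
clock: 3.28
position: [405.0, 250.8, 243.3]
ee_rot: [-0.177, 0.984, 0.011, -0.008]
contact_force: [0.2, -1.5, 0.6]
gripper_width: 85.2
```

```bash
python3 -c "
from h import *
go(405.5,258.4,184,110.6)"
```

```text
t 3.28 at [405.  250.8 243.3] psi 110.3 j [ 0.88  0.12 -0.31 -0.03 -1.14 -2.08] F [ 0.2 -1.5  0.6] M [-0.07 -0.05 -0.01] w 85.2 tilt 1.5
 turn -0.005  shift cm (present axes) [-0.38  0.55  5.94]  (after turn) [-0.38  0.55  5.94] len 60.0
```

Emit:
send_rows([
  [[-0.2,0.3,0.8,0,1],[-0.2,0.25,1.5,0,1],[0,0,1.5,0,1],[0,0,1.3,0,1],[0,0,0.6,0,1],[0,0,0,0,1]],
])

```text
clock: 3.78
position: [409.7, 258.7, 189.0]
ee_rot: [-0.175, 0.985, 0.014, -0.003]
contact_force: [0.3, -0.4, 0.2]
gripper_width: 85.3
```

```bash
python3 -c "
from h import *
go(405.5,258.4,184,110.6)"
```

```text
t 3.78 at [409.7 258.7 189. ] psi 110.1 j [ 0.88  0.18 -0.38 -0.03 -0.99 -2.09] F [ 0.3 -0.4  0.2] M [-0.03  0.03  0.01] w 85.3 tilt 1.6
 turn -0.008  shift cm (present axes) [0.41 0.1  0.5 ]  (after turn) [0.4 0.1 0.5] len 7.0
```

Close enough. Close on the bar, then turn anticlockwise (negative about tool z).

Emit:
send_rows([
  [[0.3,0.1,0.4,-0.008,1],[0.1,0,0,0,0.5],[0,0,0,0,0],[0,0,0,0,0],[0,0,0,0,0],[0,0,0,0,0],[0,0,0,0,0],[0,0,0,0,0]],
])

```text
clock: 4.45
position: [407.0, 260.2, 188.9]
ee_rot: [-0.18, 0.984, 0.016, 0.001]
contact_force: [-0.9, 1.9, -2.2]
gripper_width: 13.4
```

Emit:
send_rows([
  [[0,0,0,-0.1,0],[0,0,0,-0.1,0],[0,0,0,-0.1,0],[0,0,0,-0.1,0]],
])

```text
clock: 4.78
position: [406.7, 260.4, 188.9]
ee_rot: [-0.379, 0.925, 0.015, 0.003]
contact_force: [-0.9, 2.2, 0.6]
gripper_width: 12.8
```

```bash
python3 -c "
from h import *
go(405.5,258.4,184,176.5)"
```

```text
t 4.78 at [406.7 260.4 188.9] psi 134.6 j [ 0.89  0.18 -0.39 -0.03 -0.98 -1.67] F [-0.9  2.2  0.6] M [-0.32  0.09 -0.17] w 12.8 tilt 1.7
 turn -0.731  shift cm (present axes) [ 0.24 -0.07  0.48]  (after turn) [0.22 0.1  0.49] len 5.0
```

Emit:
send_rows([
  [[0,0,0,-0.1,0],[0,0,0,-0.1,0],[0,0,0,-0.1,0],[0,0,0,-0.1,0],[0,0,0,-0.1,0],[0,0,0,-0.1,0],[0,0,0,-0.1,0],[0,0,0,-0.03,0],[0,0,0,0,0],[0,0,0,0,0]],
])

```text
clock: 5.62
position: [406.0, 260.6, 189.0]
ee_rot: [-0.7, 0.714, 0.011, 0.005]
contact_force: [-1.0, 0.5, 0.1]
gripper_width: 12.7
```

```bash
python3 -c "
from h import *
go(405.5,258.4,184,176.5)"
```

```text
t 5.62 at [406.  260.6 189. ] psi 178.8 j [ 0.89  0.18 -0.39 -0.02 -0.99 -0.9 ] F [-1.   0.5  0.1] M [-0.21  0.04  0.05] w 12.7 tilt 1.4
 turn 0.04  shift cm (present axes) [0.24 0.05 0.49]  (after turn) [0.24 0.04 0.49] len 5.0
```

Emit:
send_rows([
  [[0,0,0,0.035,0],[0,0,0,0,0],[0,0,0,0,0.5],[0,0,0,0,1],[0,0,0,0,1],[0,0,0,0,1],[0,0,-1.5,0,1],[0,0,-2,0,1],[0,0,-2.5,0,1],[0,0,-2.5,0,1]],
])

```text
clock: 6.45
position: [404.2, 255.8, 270.6]
ee_rot: [-0.686, 0.728, 0.011, -0.002]
contact_force: [-0.4, 0.8, 0.1]
gripper_width: 85.2
```

Emit:
send_rows([
  [[0,0,-2.5,0.1,1],[0,0,-2.5,0.1,1],[0,0,-2.0,0.1,1],[0,0,-1,0.1,1],[0,0,0,0.1,1],[0,0,0,0.1,1],[0,0,0,0.1,1],[0,0,0,0.1,1],[0,0,0,0.1,1],[0,0,0,0.1,1]],
])

```text
clock: 7.28
position: [407.2, 254.9, 363.3]
ee_rot: [-0.23, 0.973, 0.014, -0.0]
contact_force: [0.5, -0.7, -0.4]
gripper_width: 85.6
```

Run:
```python
from h import *
go(440,-10,320,91)
c=cam("wrist"); save(c,"w3.png",s=1.5)
P=cloud(c)
m=(P[...,2]>195)&(P[...,2]<225)&(abs(P[...,0]-406)<60)&(abs(P[...,1]-256)<60)
print(m.sum(),cv2.minAreaRect(P[m][:,:2].astype(np.float32)),P[m].mean(0),P[m][:,2].max())
```

```text
t 7.28 at [407.2 254.9 363.3] psi 116.6 j [ 0.88  0.06 -0.08 -0.02 -1.41 -1.99] F [ 0.5 -0.7 -0.4] M [-0.02  0.04 -0.02] w 85.6 tilt 1.6
 turn 0.446  shift cm (present axes) [  8.93 -25.26   3.61]  (after turn) [ -2.8  -26.65   3.65] len 270.0
1053 ((405.5051574707031, 258.39337158203125), (49.94843292236328, 14.516106605529785), 86.4627914428711) [403.75035469 257.28366458 212.98462598] 218.6404626608077
```

The dial now reads 1.36 (bar at 86.5°, bin 8.6°). On to above the scoop.

Emit:
send_rows([
  [[0,0,0,0.11,1],[0,0,0,0.11,1],[0,0,0,0.11,1],[0,0,0,0.11,1],[-0.3,-2.5,0.4,0,1],[-0.3,-3,0.4,0,1],[-0.4,-3.3,0.5,0,1],[-0.4,-3.3,0.5,0,1],[-0.4,-3.3,0.5,0,1],[-0.4,-3.3,0.5,0,1]],
])

```text
clock: 8.17
position: [432.3, 67.4, 328.9]
ee_rot: [-0.016, 1.0, 0.015, -0.002]
contact_force: [0.3, -0.1, 0.9]
gripper_width: 85.7
```

Emit:
send_rows([
  [[-0.3,-3.3,0.5,0,1],[-0.3,-3.3,0.5,0,1],[-0.3,-2,0,0,1],[0,-1,0,0,1],[0,0,0,0,1]],
])

```text
clock: 8.58
position: [442.9, -37.8, 314.2]
ee_rot: [-0.018, 1.0, 0.015, -0.002]
contact_force: [0.8, -0.4, -0.2]
gripper_width: 85.4
```

```bash
cat >> h.py <<'E'
def block(c,zlo=95,zhi=140,x=447,y=-11,r=60):
    P=cloud(c); m=(P[...,2]>zlo)&(P[...,2]<zhi)&(np.hypot(P[...,0]-x,P[...,1]-y)<r)
    top=m&(P[...,2]>np.percentile(P[m][:,2],97)-7)
    print("block",m.sum(),"all",cv2.minAreaRect(P[m][:,:2].astype(np.float32)),"top",top.sum(),cv2.minAreaRect(P[top][:,:2].astype(np.float32)),P[top].mean(0).round(1),"zmax",P[m][:,2].max().round(1))
E
python3 - <<'E'
from h import *
go(440,-10,320,91)
c=cam("wrist"); save(c,"w4.png",s=1.5); import pickle; pickle.dump(c,open("w4.pkl","wb"))
block(c)
E
```

```text
t 8.58 at [442.9 -37.8 314.2] psi 92.1 j [ 0.26  0.02 -0.24 -0.03 -1.31 -1.79] F [ 0.8 -0.4 -0.2] M [-0.06 -0.04  0.07] w 85.4 tilt 1.7
 turn 0.019  shift cm (present axes) [ 0.19  2.8  -0.49]  (after turn) [ 0.24  2.8  -0.49] len 29.0
block 581 all ((446.128173828125, -7.715366363525391), (16.151294708251953, 26.513151168823242), 89.0140380859375) top 440 ((446.1839599609375, -7.774419784545898), (16.139198303222656, 26.34345245361328), 89.46287536621094) [445.5  -8.  128.5] zmax 130.8
```

View pics/w4.png

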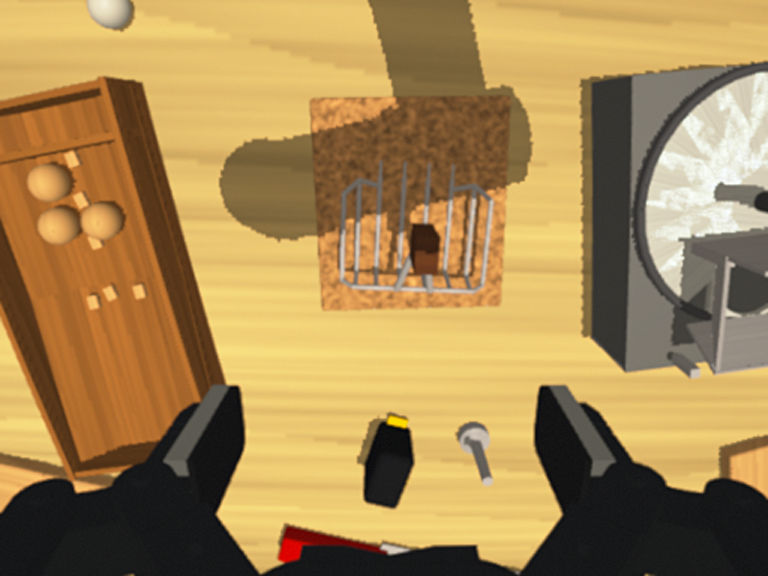

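Scoop: block at (425,248) in the picture, i.e. (446, -8) in world, yaw about -1°, with the mouth towards the robot. The big hole shows under the hopper at (745,290). Next: fit the tray, then descend.

```bash
cat > tf.py <<'E'
from h import *
import pickle
from scipy.optimize import least_squares
S=lambda u,v:np.array([u,v])/1.5
w1,w4,sc,sd=[pickle.load(open(n+".pkl","rb")) for n in ("w1","w4","scene","side")]
x0,x1,y=-174,156,74
obs=[(w1,S(*p),l) for p,l in zip([(358,117),(551,131),(498,487),(347,484)],[(x0,-y,66),(x0,y,66),(x1,y,66),(x1,-y,66)])]+[(w4,S(105,77),(x0,y,66))]
T=lambda u,v:np.array([110+u/4.2,205+v/4.2])
obs+=[(sc,T(*p),l) for p,l in zip([(220,40),(722,298),(548,522),(22,203)],[(x0,y,66),(x1,y,66),(x1,-y,66),(x0,-y,66)])]
def W(q,l):
    cs,sn=np.cos(q[2]),np.sin(q[2]); return [q[0]+cs*l[0]-sn*l[1],q[1]+sn*l[0]+cs*l[1],l[2]]
f=lambda q:np.ravel([proj(c,W(q,l))[0]-p for c,p,l in obs])
r=least_squares(f,[520,-285,.2],loss="soft_l1"); print(r.x.round(3),np.degrees(r.x[2]).round(2),f(r.x).reshape(-1,2).round(1).tolist())
q=r.x
for nm,P in (("grip set-down",(16+52+6,0,0)),("grip end",(-130+52,0,0)),("board",(-130,0,0))): print(nm,np.round(W(q,P),1))
# balls in tray frame
B=at_z(w4,[S(49,182),S(59,226),S(102,221)],26)
cs,sn=np.cos(q[2]),np.sin(q[2])
for b in B: d=b-[q[0],q[1],0]; print("ball",b.round(0),"tray",round(cs*d[0]+sn*d[1]),round(-sn*d[0]+cs*d[1]))
B=at_z(w4,[S(71,159),S(80,200),S(95,243),S(93,301),S(110,292),S(139,291)],13)
for b in B: d=b-[q[0],q[1],0]; print("chip tray",round(cs*d[0]+sn*d[1]),round(-sn*d[0]+cs*d[1]))
E
python3 tf.py
python3 - <<'E'
from h import *
go(446.1,-7.8,180,89.2)
E
```

```text
[ 5.20361e+02 -2.79372e+02  1.95000e-01] 11.19 [[0.3, 0.8], [0.5, -0.0], [0.3, 0.7], [-1.3, -0.3], [-0.7, -0.5], [-0.1, -1.5], [0.8, -1.1], [0.3, 1.3], [-1.4, -0.3]]
grip set-down [ 593. -265.    0.]
grip end [ 443.8 -294.5    0. ]
board [ 392.8 -304.6    0. ]
ball [ 417. -318.   26.] tray -109 -18
ball [ 455. -315.   26.] tray -71 -22
ball [ 450. -276.   26.] tray -69 17
chip tray -124 0
chip tray -89 -4
chip tray -50 -3
chip tray 3 -23
chip tray -3 -4
chip tray 1 23
t 8.63 at [443.  -37.1 314.3] psi 92.1 j [ 0.26  0.02 -0.24 -0.03 -1.31 -1.79] F [-0.1 -0.7 -0.3] M [-0.03 -0.03 -0.03] w 85.6 tilt 1.7
 turn 0.051  shift cm (present axes) [-0.47  2.51 13.51]  (after turn) [-0.32  2.53 13.51] len 138.0
```

Emit:
send_rows([
  [[0,1.0,1.5,0.025,1],[-0.2,1.0,2.0,0.025,1],[0,0.5,2.5,0,1],[0,0,2.5,0,1],[0,0,2.5,0,1],[0,0,1.5,0,1],[0,0,0.5,0,1],[0,0,0,0,1]],
])

```text
clock: 9.3
position: [446.7, -0.9, 183.6]
ee_rot: [-0.0, 1.0, 0.016, 0.003]
contact_force: [-0.7, 0.0, 0.5]
gripper_width: 85.1
```

Run:
```python
from h import *
go(446.1,-7.8,88,89.2)
```

```text
t 9.3 at [446.7  -0.9 183.6] psi 90.0 j [ 0.34  0.12 -0.47 -0.04 -0.96 -1.89] F [-0.7  0.   0.5] M [-0.07 -0.05 -0.  ] w 85.1 tilt 1.9
 turn 0.015  shift cm (present axes) [ 0.12 -1.01  9.54]  (after turn) [ 0.11 -1.01  9.54] len 96.0
```

Emit:
send_rows([
  [[0.1,-0.5,1.0,0.015,1],[0,-0.5,1.8,0,1],[0,0,1.8,0,1],[0,0,1.8,0,1],[0,0,1.6,0,1],[0,0,0.8,0,1],[0,0,0.3,0,1],[0,0,0,0,1]],
])

```text
clock: 9.97
position: [456.0, -2.7, 99.1]
ee_rot: [0.001, 1.0, 0.019, 0.014]
contact_force: [-0.0, -0.0, -0.0]
gripper_width: 85.5
```

Run:
```python
from h import *
go(446.1,-7.8,88,89.2)
```

```text
t 9.97 at [456.   -2.7  99.1] psi 89.9 j [ 0.33  0.24 -0.58 -0.04 -0.71 -1.88] F [-0. -0. -0.] M [-0.04  0.09 -0.05] w 85.5 tilt 2.6
 turn 0.012  shift cm (present axes) [ 1.02 -0.56  1.06]  (after turn) [ 1.02 -0.57  1.06] len 16.0
```

Emit:
send_rows([
  [[0.5,-0.3,0.5,0.012,1],[0.4,-0.3,0.5,0,1],[0.2,0,0.1,0,1],[0,0,0,0,1]],
])

```text
clock: 10.3
position: [446.6, -7.8, 89.6]
ee_rot: [0.007, 1.0, 0.02, 0.017]
contact_force: [-0.9, -0.2, 0.3]
gripper_width: 85.3
```

Run:
```python
from h import *
go(446.1,-7.8,88,89.2)
```

```text
t 10.3 at [446.6  -7.8  89.6] psi 89.2 j [ 0.33  0.24 -0.61 -0.04 -0.67 -1.88] F [-0.9 -0.2  0.3] M [-0.07  0.07 -0.  ] w 85.3 tilt 3.0
 turn 0.0  shift cm (present axes) [ 0.06 -0.    0.16]  (after turn) [ 0.06 -0.    0.16] len 2.0
```

Emit:
send_rows([
  [[0,0,0,0,0.4],[0,0,0,0,0.1],[0,0,0,0,0],[0,0,0,0,0],[0,0,0,0,0],[0,0,0,0,0],[0,0,-1,0,0],[0,0,-2,0,0],[0,0,-2,0,0],[0,0,-2,0,0]],
])

```text
clock: 11.13
position: [440.9, -11.9, 158.5]
ee_rot: [0.007, 1.0, 0.018, 0.011]
contact_force: [0.2, 0.9, -1.7]
gripper_width: 15.3
```

Emit:
send_rows([
  [[0,0,-2,0,0],[0,0,-2,0,0],[0,0,-1,0,0],[0,0,0,-0.1,0],[0,0,0,-0.1,0],[0,0,0,0,0]],
])

```text
clock: 11.63
position: [440.2, -13.5, 214.8]
ee_rot: [-0.096, 0.995, 0.017, 0.016]
contact_force: [-0.1, -0.2, -1.5]
gripper_width: 15.1
```

Run:
```python
from h import *
go(593,-265,200,101.2)
```

```text
t 11.63 at [440.2 -13.5 214.8] psi 101.1 j [ 0.32  0.07 -0.45 -0.03 -1.02 -1.68] F [-0.1 -0.2 -1.5] M [-0.04  0.08  0.01] w 15.1 tilt 2.7
 turn -0.002  shift cm (present axes) [-10.12 -27.65   0.97]  (after turn) [-10.08 -27.67   0.96] len 295.0
```

Emit:
send_rows([
  [[-0.6,-1.5,0,0,0],[-1,-2.7,0.1,0,0],[-1.1,-3.2,0.1,0,0],[-1.1,-3.2,0.1,0,0],[-1.1,-3.2,0.1,0,0],[-1.1,-3.2,0.1,0,0],[-1.1,-3.2,0.1,0,0],[-1.1,-3.2,0.1,0,0],[-1.1,-3.2,0.1,0,0],[-0.6,-1.6,0.1,0,0]],
])

```text
clock: 12.47
position: [591.4, -280.6, 192.4]
ee_rot: [-0.087, 0.996, 0.02, 0.011]
contact_force: [-0.1, -0.5, -0.8]
gripper_width: 15.4
```

Run:
```python
from h import *
go(596,-264.4,150,101.2)
c=cam("scene"); save(c,"s2.png",(130,150,330,300),4)
```

```text
t 12.47 at [ 591.4 -280.6  192.4] psi 100.0 j [-0.22  0.46  0.05 -0.05 -1.15 -1.16] F [-0.1 -0.5 -0.8] M [-0.13 -0.06 -0.01] w 15.4 tilt 2.6
 turn -0.021  shift cm (present axes) [-0.63  1.35  4.32]  (after turn) [-0.66  1.33  4.32] len 46.0
```

View pics/s2.png

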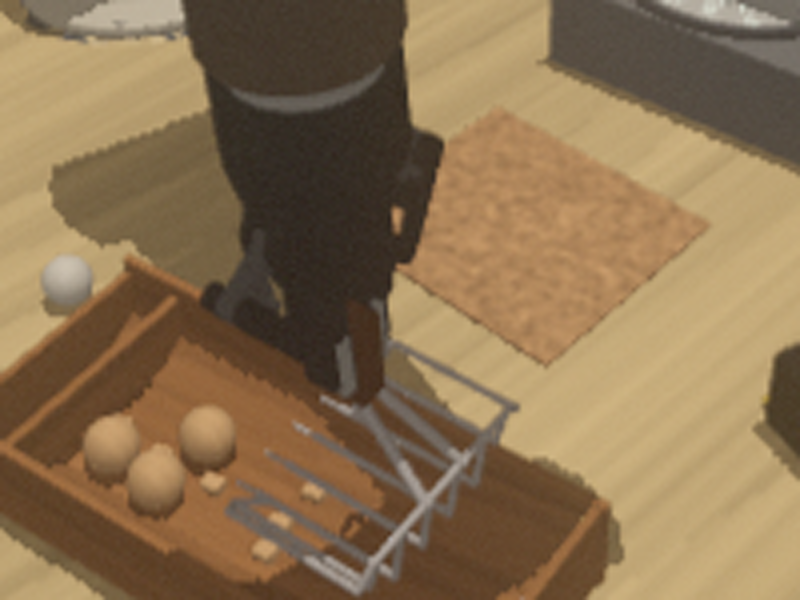

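Scoop held upright with the mouth facing the board, over the ramp. Lower it towards the ramp, working in scoop-grip coordinates.

```bash
cat >> h.py <<'E'
M0=R.from_quat([0.007,1.0,0.02,0.017]).as_matrix(); OFF=M0.T@np.array([-0.5,0,14.4]); OFF[1]=0
TQ=(520.36,-279.37,0.1953)
def tray(x,y=0):
    c,s=np.cos(TQ[2]),np.sin(TQ[2]); return TQ[0]+c*x-s*y,TQ[1]+s*x+c*y
def grip_in_tray():
    st=arm.read_state(); g=st["position"]+R.from_quat(st["ee_rot"]).as_matrix()@OFF
    c,s=np.cos(TQ[2]),np.sin(TQ[2]); d=g-[TQ[0],TQ[1],0]
    print("grip world",g.round(1),"tray x,y",(c*d[0]+s*d[1]).round(1),(-s*d[0]+c*d[1]).round(1)); return g
def gs(x,y,z,psi=None):
    st=arm.read_state(); m=R.from_quat(st["ee_rot"]).as_matrix(); o=m@OFF; grip_in_tray()
    go(x-o[0],y-o[1],z-o[2],psi)
E
python3 - <<'E'
from h import *
print(OFF)
gs(*tray(74),140,101.2)
E
```

```text
[  0.01445233   0.         -14.39729879]
grip world [ 591.8 -282.7  205.7] tray x,y 69.4 -17.2
t 12.52 at [ 592.  -282.1  191.3] psi 99.9 j [-0.22  0.47  0.05 -0.05 -1.15 -1.16] F [ 3.8 -2.3 -0.7] M [-0.38 -0.42 -0.08] w 15.4 tilt 2.6
 turn -0.023  shift cm (present axes) [-0.26  1.48  6.64]  (after turn) [-0.3   1.47  6.64] len 68.0
```

Emit:
send_rows([
  [[-0.1,0.7,0,-0.023,0],[-0.2,0.7,0,0,0],[0,0.1,0.8,0,0],[0,0,1.2,0,0],[0,0,1.2,0,0],[0,0,1.2,0,0],[0,0,0.8,0,0],[0,0,0,0,0]],
])

```text
clock: 13.18
position: [589.8, -256.5, 133.6]
ee_rot: [-0.096, 0.995, 0.022, 0.008]
contact_force: [0.5, 0.0, -1.7]
gripper_width: 15.2
```

Run:
```python
from h import *
gs(*tray(74),128,101.2)
```

```text
grip world [ 589.6 -257.1  147.9] tray x,y 72.3 8.4
t 13.18 at [ 589.8 -256.5  133.6] psi 101.0 j [-0.18  0.5  -0.05 -0.06 -1.02 -1.17] F [ 0.5  0.  -1.7] M [-0.11  0.11  0.  ] w 15.2 tilt 2.7
 turn -0.003  shift cm (present axes) [-0.14 -0.92  1.96]  (after turn) [-0.14 -0.92  1.96] len 22.0
```

Emit:
send_rows([
  [[-0.1,-0.5,0,0,0],[0,-0.4,0,0,0],[0,0,0.4,0,0],[0,0,0.6,0,0],[0,0,0.6,0,0],[0,0,0.3,0,0],[0,0,0,0,0]],
])

```text
clock: 13.77
position: [594.0, -263.9, 115.1]
ee_rot: [-0.097, 0.995, 0.021, 0.01]
contact_force: [0.7, -0.5, -1.1]
gripper_width: 15.5
```

Run:
```python
from h import *
gs(*tray(70),122,101.2)
```

```text
grip world [ 593.8 -264.5  129.5] tray x,y 74.9 0.3
t 13.77 at [ 594.  -263.9  115.1] psi 101.1 j [-0.19  0.52 -0.05 -0.06 -0.99 -1.15] F [ 0.7 -0.5 -1.1] M [-0.1   0.07  0.01] w 15.5 tilt 2.7
 turn -0.001  shift cm (present axes) [ 0.51 -0.06  0.73]  (after turn) [ 0.51 -0.06  0.73] len 9.0
```

Emit:
send_rows([
  [[0,0,0.3,0,0],[0.1,0,0.3,0,0],[0.2,0,0.3,0,0],[0.2,0,0.3,0,0],[0.1,0,0.3,0,0],[0,0,0.3,0,0]],
])

```text
clock: 14.27
position: [593.2, -264.5, 112.5]
ee_rot: [-0.101, 0.995, 0.018, 0.017]
contact_force: [-6.1, 2.7, 11.2]
gripper_width: 15.1
```

Run:
```python
from h import *
gs(*tray(66),120,101.2)
c=cam("side"); save(c,"sd2.png",(190,220,350,340),5)
```

```text
grip world [ 592.8 -265.1  126.9] tray x,y 73.8 -0.0
t 14.27 at [ 593.2 -264.5  112.5] psi 101.6 j [-0.19  0.52 -0.07 -0.05 -0.96 -1.15] F [-6.1  2.7 11.2] M [0.77 1.67 0.16] w 15.1 tilt 2.8
 turn 0.007  shift cm (present axes) [ 0.81 -0.01  0.66]  (after turn) [ 0.81 -0.02  0.66] len 10.0
```

View pics/sd2.png

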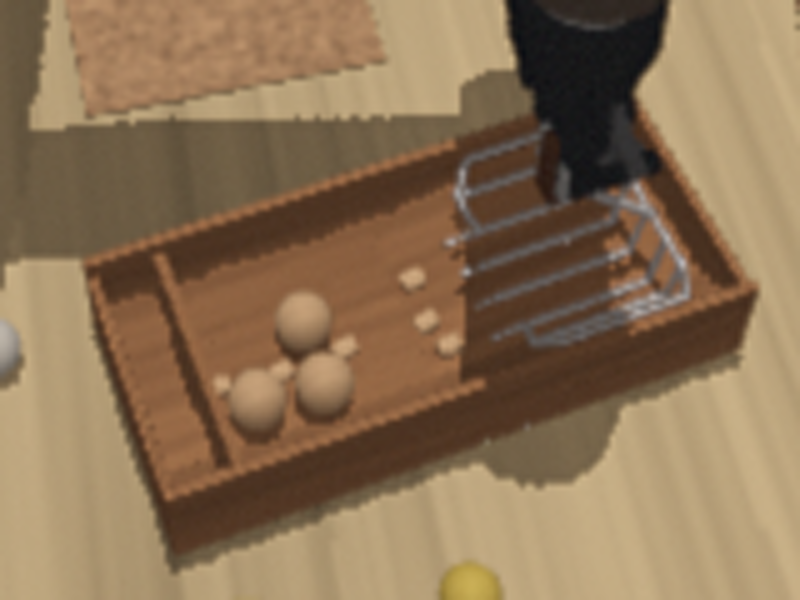

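The back touches the ramp at grip z = 126.9, against 126.6 predicted. Press harder so it pivots onto the ramp.

Emit:
send_rows([
  [[0.3,0,0.6,0,0],[0.3,0,0.7,0,0],[0.3,0,0.8,0,0],[0.3,0,0.8,0,0],[0.3,0,0.8,0,0],[0.3,0,0.8,0,0]],
])

```text
clock: 14.82
position: [589.3, -266.7, 109.8]
ee_rot: [-0.111, 0.993, 0.008, 0.036]
contact_force: [-9.9, 8.4, 27.0]
gripper_width: 15.6
```

Run:
```python
from h import *
gs(*tray(40),120,101.2)
```

```text
grip world [ 588.2 -267.   124.1] tray x,y 69.0 -1.1
t 14.82 at [ 589.3 -266.7  109.8] psi 102.8 j [-0.19  0.5  -0.12 -0.05 -0.89 -1.13] F [-9.9  8.4 27. ] M [3.   1.87 0.54] w 15.6 tilt 4.2
 turn 0.028  shift cm (present axes) [2.92 0.19 0.2 ]  (after turn) [2.92 0.1  0.2 ] len 29.0
```

Emit:
send_rows([
  [[0.8,0.05,0.4,0.014,0],[0.8,0.05,0.4,0.014,0],[0.8,0,0.4,0,0],[0.8,0,0.4,0,0],[0.8,0,0.4,0,0],[0.8,0,0.4,0,0]],
])

```text
clock: 15.32
position: [567.3, -272.2, 105.4]
ee_rot: [-0.101, 0.993, 0.0, 0.069]
contact_force: [3.8, 14.5, 18.2]
gripper_width: 15.4
```

Run:
```python
from h import *
gs(*tray(0),110,101.2)
```

```text
grip world [ 565.3 -272.4  119.7] tray x,y 45.4 -1.9
t 15.32 at [ 567.3 -272.2  105.4] psi 101.5 j [-0.21  0.45 -0.21 -0.06 -0.78 -1.12] F [ 3.8 14.5 18.2] M [ 4.82 -1.38  0.41] w 15.4 tilt 7.9
 turn 0.006  shift cm (present axes) [4.63 0.23 0.34]  (after turn) [4.63 0.2  0.34] len 46.0
```

Emit:
send_rows([
  [[0.8,0.3,0,0,0],[0.8,0.3,0,0,0],[0.8,0.2,0,0,0],[0.8,0.1,0.1,0,0]],
])

```text
clock: 15.65
position: [538.6, -270.9, 103.6]
ee_rot: [-0.102, 0.992, -0.003, 0.076]
contact_force: [3.0, -1.8, 6.9]
gripper_width: 15.8
```

Run:
```python
from h import *
gs(*tray(0),110,101.2)
```

```text
grip world [ 536.4 -271.   117.8] tray x,y 17.4 5.0
t 15.65 at [ 538.6 -270.9  103.6] psi 101.7 j [-0.22  0.41 -0.29 -0.06 -0.72 -1.1 ] F [ 3.  -1.8  6.9] M [-0.59 -1.05 -0.18] w 15.8 tilt 8.7
 turn 0.008  shift cm (present axes) [ 1.84 -0.47  0.52]  (after turn) [ 1.84 -0.49  0.52] len 20.0
```

Emit:
send_rows([
  [[0.8,0,0,0.008,0],[0.8,0,0,0,0],[0.8,0,0.1,0,0],[0.8,0,0.1,0,0],[0.8,0,0.1,0,0]],
])

```text
clock: 16.07
position: [510.0, -282.0, 104.1]
ee_rot: [-0.096, 0.991, -0.009, 0.092]
contact_force: [2.3, 5.9, 14.7]
gripper_width: 15.3
```

Run:
```python
from h import *
gs(*tray(-60),110,101.2)
```

```text
grip world [ 507.4 -282.1  118.3] tray x,y -13.3 -0.1
t 16.07 at [ 510.  -282.   104.1] psi 100.8 j [-0.25  0.37 -0.36 -0.08 -0.66 -1.07] F [ 2.3  5.9 14.7] M [ 2.54 -1.    0.1 ] w 15.3 tilt 10.6
 turn -0.006  shift cm (present axes) [ 4.75  0.01 -0.03]  (after turn) [ 4.75  0.04 -0.03] len 47.0
```

Emit:
send_rows([
  [[0.3,0,0.6,0,0],[0.2,0,0.8,0,0],[0.2,0,0.8,0,0],[0.1,0,0.8,0,0],[0.1,0,0.8,0,0],[0,0,0.8,0,0]],
])

```text
clock: 16.57
position: [520.5, -281.7, 98.8]
ee_rot: [-0.098, 0.989, -0.013, 0.11]
contact_force: [-21.7, 11.0, 53.3]
gripper_width: 15.3
```

Run:
```python
from h import *
gs(*tray(-60),110,101.2)
```

```text
grip world [ 517.3 -281.7  112.8] tray x,y -3.4 -1.6
t 16.57 at [ 520.5 -281.7   98.8] psi 101.0 j [-0.25  0.38 -0.36 -0.09 -0.61 -1.06] F [-21.7  11.   53.3] M [3.79 4.31 0.56] w 15.3 tilt 12.7
 turn -0.004  shift cm (present axes) [ 5.58  0.16 -0.95]  (after turn) [ 5.58  0.18 -0.95] len 57.0
```

Emit:
send_rows([
  [[0.5,0.05,-0.3,0,0],[0.8,0.05,-0.15,0,0],[0.8,0.05,-0.15,0,0],[0.8,0,-0.15,0,0],[0.8,0,-0.15,0,0]],
])

```text
clock: 16.98
position: [474.9, -287.2, 99.2]
ee_rot: [-0.096, 0.989, -0.012, 0.108]
contact_force: [4.2, 1.3, 6.3]
gripper_width: 15.6
```

Run:
```python
from h import *
gs(*tray(-78),110,101.2)
c=cam("side"); save(c,"sd3.png",(190,220,350,340),5)
```

```text
grip world [ 471.8 -287.2  113.2] tray x,y -49.2 1.8
t 16.98 at [ 474.9 -287.2   99.2] psi 100.8 j [-0.29  0.33 -0.44 -0.1  -0.6  -1.01] F [4.2 1.3 6.3] M [ 0.59 -0.78 -0.01] w 15.6 tilt 12.4
 turn -0.006  shift cm (present axes) [ 2.88 -0.18 -0.28]  (after turn) [ 2.88 -0.16 -0.29] len 29.0
```

View pics/sd3.png

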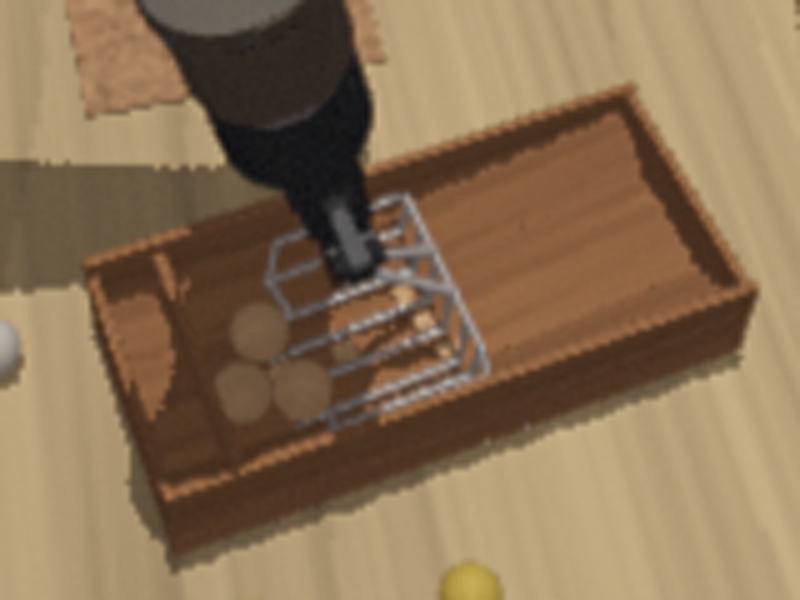

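The scoop is flush with the wires under two balls at the mouth (260,330) and (300,390), near the board; the third is at (245,393). Keep pushing.

Emit:
send_rows([
  [[0.8,0,-0.1,0,0],[0.8,0,-0.1,0,0],[0.8,0,-0.1,0,0],[0.7,0,-0.1,0,0],[0.5,0,-0.05,0,0]],
])

```text
clock: 17.45
position: [445.5, -296.8, 100.3]
ee_rot: [-0.095, 0.989, -0.015, 0.117]
contact_force: [4.1, 8.5, 6.3]
gripper_width: 15.3
```

Run:
```python
from h import *
gs(*tray(-92),110,101.2)
c=cam("scene"); P=cloud(c)
v,u=np.mgrid[:384,:512]
save(c,"s3.png",(100,180,280,320),4.4)
```

```text
grip world [ 442.1 -296.7  114.3] tray x,y -80.1 -1.8
t 17.45 at [ 445.5 -296.8  100.3] psi 100.6 j [-0.33  0.3  -0.48 -0.13 -0.57 -0.95] F [4.1 8.5 6.3] M [ 2.91 -1.24  0.7 ] w 15.3 tilt 13.5
 turn -0.01  shift cm (present axes) [1.25 0.19 0.14]  (after turn) [1.25 0.21 0.14] len 13.0
```

View pics/s3.png

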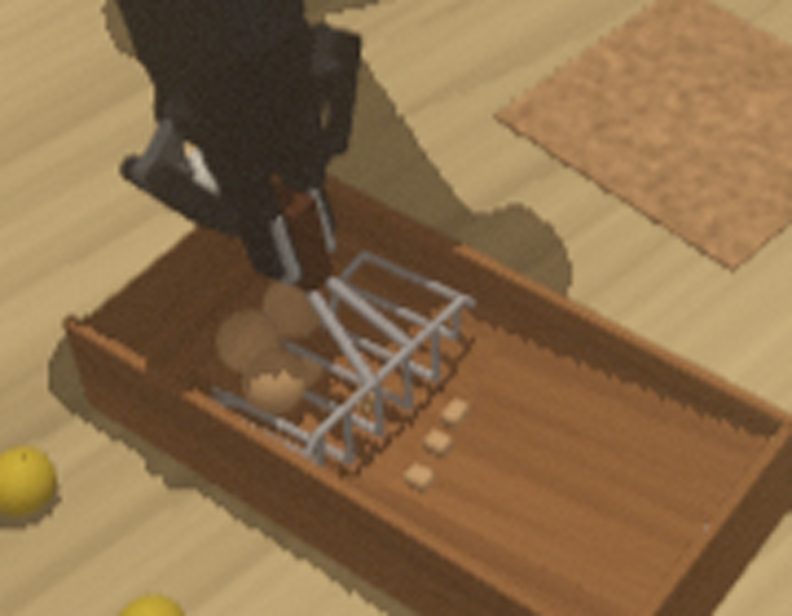

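Emit:
send_rows([
  [[0.7,0.2,0,0,0],[0.7,0.2,0,0,0],[0.6,0.1,0.1,0,0],[0.4,0,0.2,0,0],[0.2,0,0.2,0,0]],
])

```text
clock: 17.92
position: [435.1, -298.4, 100.9]
ee_rot: [-0.097, 0.986, -0.021, 0.132]
contact_force: [-3.3, 8.7, 20.4]
gripper_width: 15.2
```

Run:
```python
from h import *
gs(*tray(-92),110,101.2)
```

```text
grip world [ 431.3 -298.2  114.8] tray x,y -91.1 -1.2
t 17.92 at [ 435.1 -298.4  100.9] psi 100.7 j [-0.34  0.28 -0.51 -0.15 -0.53 -0.92] F [-3.3  8.7 20.4] M [3.19 0.96 0.72] w 15.2 tilt 15.4
 turn -0.008  shift cm (present axes) [0.21 0.15 0.43]  (after turn) [0.21 0.15 0.43] len 5.0
```

Emit:
send_rows([
  [[0.4,0.1,0.6,0,0],[0.4,0.1,0.8,0,0],[0.4,0.1,0.8,0,0],[0.4,0,0.8,0,0]],
])

```text
clock: 18.25
position: [447.6, -296.8, 93.8]
ee_rot: [-0.101, 0.982, -0.026, 0.154]
contact_force: [-8.4, 25.4, 52.9]
gripper_width: 15.4
```

Run:
```python
from h import *
gs(*tray(-92),110,101.2)
```

```text
grip world [ 443.2 -296.6  107.5] tray x,y -79.1 -1.9
t 18.25 at [ 447.6 -296.8   93.8] psi 101.1 j [-0.34  0.29 -0.52 -0.19 -0.47 -0.87] F [-8.4 25.4 52.9] M [ 8.54 -1.38  2.27] w 15.4 tilt 18.0
 turn -0.002  shift cm (present axes) [ 1.15  0.16 -0.64]  (after turn) [ 1.15  0.17 -0.64] len 13.0
```

Emit:
send_rows([
  [[0.6,0.2,-0.4,0,0],[0.7,0.2,-0.25,0,0],[0.6,0.1,-0.2,0,0],[0.4,0,-0.1,0,0]],
])

```text
clock: 18.58
position: [425.9, -295.4, 98.3]
ee_rot: [-0.102, 0.981, -0.027, 0.16]
contact_force: [6.7, 3.2, -0.1]
gripper_width: 15.5
```

Run:
```python
from h import *
gs(*tray(-92),110,101.2)
c=cam("scene"); save(c,"s4.png",(90,175,270,315),4.4)
```

```text
grip world [ 421.3 -295.1  112. ] tray x,y -100.2 3.8
t 18.58 at [ 425.9 -295.4   98.3] psi 101.1 j [-0.35  0.25 -0.55 -0.21 -0.46 -0.84] F [ 6.7  3.2 -0.1] M [ 0.88 -1.42  0.23] w 15.5 tilt 18.7
 turn -0.002  shift cm (present axes) [-0.71 -0.36  0.47]  (after turn) [-0.71 -0.36  0.47] len 9.0
```

View pics/s4.png

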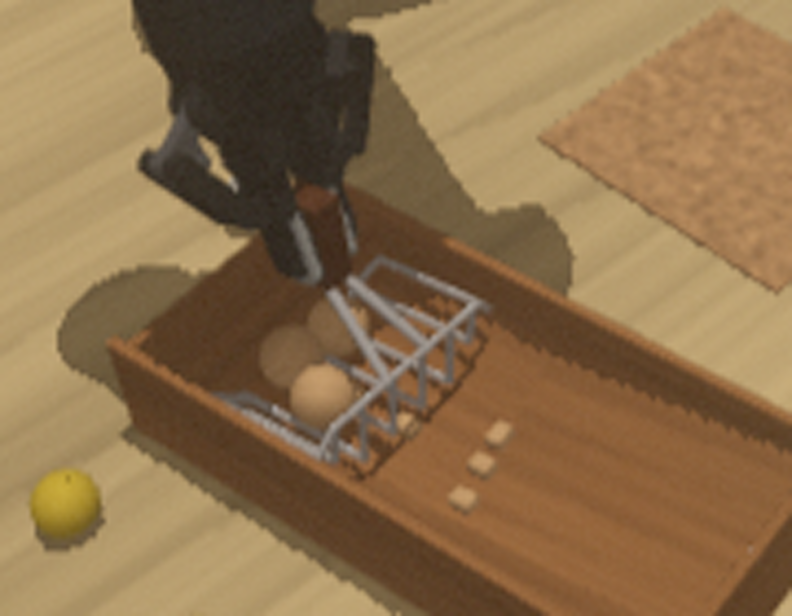

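All three balls are in the basket now: (290,357), (337,327) and (322,393). Measure them in the tray, then back the tips out from under the board.

Run:
```python
from h import *
c=cam("scene"); c2=np.array
px=[(90+u/4.4,175+v/4.4) for u,v in [(290,357),(337,327),(322,393)]]
for b in at_z(c,px,27):
    d=b-[TQ[0],TQ[1],0]; C,S=np.cos(TQ[2]),np.sin(TQ[2]); print("ball tray",round(C*d[0]+S*d[1]),round(-S*d[0]+C*d[1]))
px=[(90+u/4.4,175+v/4.4) for u,v in [(482,300),(325,455)]]
for b in at_z(c,px,10+44):
    d=b-[TQ[0],TQ[1],0]; C,S=np.cos(TQ[2]),np.sin(TQ[2]); print("back rim tray",round(C*d[0]+S*d[1]),round(-S*d[0]+C*d[1]))
```

```text
ball tray -122 -10
ball tray -116 18
ball tray -92 -18
back rim tray -47 56
back rim tray -47 -59
```

Emit:
send_rows([
  [[-0.25,0,0.05,0,0],[-0.45,0,0.13,0,0],[-0.5,0,0.15,0,0],[-0.5,0,0.15,0,0],[-0.3,0,0.1,0,0],[0,0,0,0,0]],
])

```text
clock: 19.18
position: [438.6, -293.6, 94.6]
ee_rot: [-0.102, 0.983, -0.025, 0.149]
contact_force: [-0.0, 3.2, 9.9]
gripper_width: 15.3
```

Run:
```python
from h import *
gs(*tray(-75),112,101.2)
```

```text
grip world [ 434.3 -293.3  108.3] tray x,y -87.1 3.0
t 19.18 at [ 438.6 -293.6   94.6] psi 101.2 j [-0.33  0.28 -0.53 -0.18 -0.47 -0.88] F [-0.   3.2  9.9] M [1.3  0.22 0.15] w 15.3 tilt 17.4
 turn 0.0  shift cm (present axes) [-1.26 -0.33  0.02]  (after turn) [-1.26 -0.33  0.02] len 13.0
```

Emit:
send_rows([
  [[-0.3,0,0.03,0,0],[-0.5,0,0.1,0,0],[-0.4,0,0.08,0,0],[-0.1,0,0,0,0],[0,0,0,0,0]],
])

```text
clock: 19.6
position: [445.9, -292.3, 94.1]
ee_rot: [-0.102, 0.984, -0.023, 0.142]
contact_force: [1.1, 3.6, 7.6]
gripper_width: 15.4
```

Run:
```python
from h import *
gs(*tray(-75),112,101.2)
c=cam("scene"); save(c,"s5.png",(90,175,270,315),4.4)
```

```text
grip world [ 441.8 -292.   107.9] tray x,y -79.5 2.8
t 19.6 at [ 445.9 -292.3   94.1] psi 101.3 j [-0.32  0.29 -0.52 -0.16 -0.49 -0.91] F [1.1 3.6 7.6] M [ 1.39 -0.07  0.22] w 15.4 tilt 16.5
 turn 0.001  shift cm (present axes) [-0.54 -0.31 -0.25]  (after turn) [-0.54 -0.31 -0.25] len 7.0
```

View pics/s5.png

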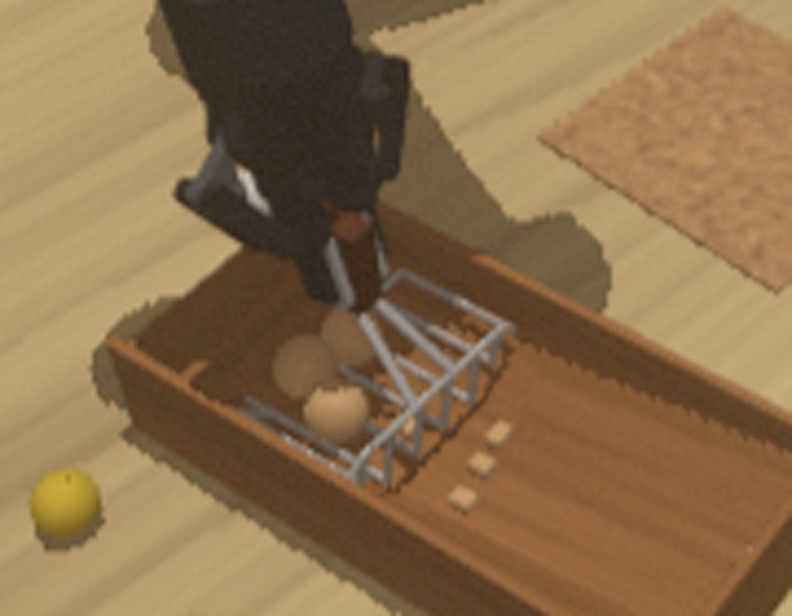

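Emit:
send_rows([
  [[-0.4,-0.1,0.1,0,0],[-0.2,-0.1,-0.2,0,0],[-0.15,0,-0.4,0,0],[-0.15,0,-0.5,0,0]],
])

```text
clock: 19.98
position: [447.0, -292.0, 102.2]
ee_rot: [-0.101, 0.985, -0.02, 0.135]
contact_force: [-0.4, 0.4, -2.5]
gripper_width: 15.5
```

Run:
```python
from h import *
gs(*tray(-76),165,101.2)
```

```text
grip world [ 443.1 -291.8  116.1] tray x,y -78.2 2.8
t 19.98 at [ 447.  -292.   102.2] psi 101.2 j [-0.32  0.28 -0.5  -0.15 -0.53 -0.93] F [-0.4  0.4 -2.5] M [ 0.16  0.32 -0.03] w 15.5 tilt 15.7
 turn 0.0  shift cm (present axes) [-1.49 -0.61 -4.63]  (after turn) [-1.49 -0.61 -4.63] len 49.0
```

The lift isn't catching, and the tool's tilt is shrinking, which brings the mouth up. Keep lifting.

Emit:
send_rows([
  [[-0.2,0,-0.7,0,0],[-0.25,0,-0.9,0,0],[-0.25,0,-0.9,0,0],[-0.25,0,-0.9,0,0],[-0.25,0,-0.9,0,0],[-0.2,0,-0.9,0,0],[-0.2,0,-0.9,0,0],[-0.2,0,-0.7,0,0]],
])

```text
clock: 20.65
position: [443.0, -286.6, 178.3]
ee_rot: [-0.101, 0.986, -0.019, 0.133]
contact_force: [0.2, 0.6, -0.9]
gripper_width: 15.4
```

Run:
```python
from h import *
gs(*tray(-76),200,101.2)
c=cam("side"); save(c,"sd4.png",(190,200,350,320),5)
```

```text
grip world [ 439.2 -286.4  192.2] tray x,y -81.0 8.8
t 20.65 at [ 443.  -286.6  178.3] psi 101.2 j [-0.31  0.17 -0.43 -0.11 -0.71 -0.99] F [ 0.2  0.6 -0.9] M [ 0.05  0.65 -0.04] w 15.4 tilt 15.4
 turn -0.0  shift cm (present axes) [-0.67 -0.93 -0.57]  (after turn) [-0.67 -0.93 -0.57] len 13.0
```

View pics/sd4.png

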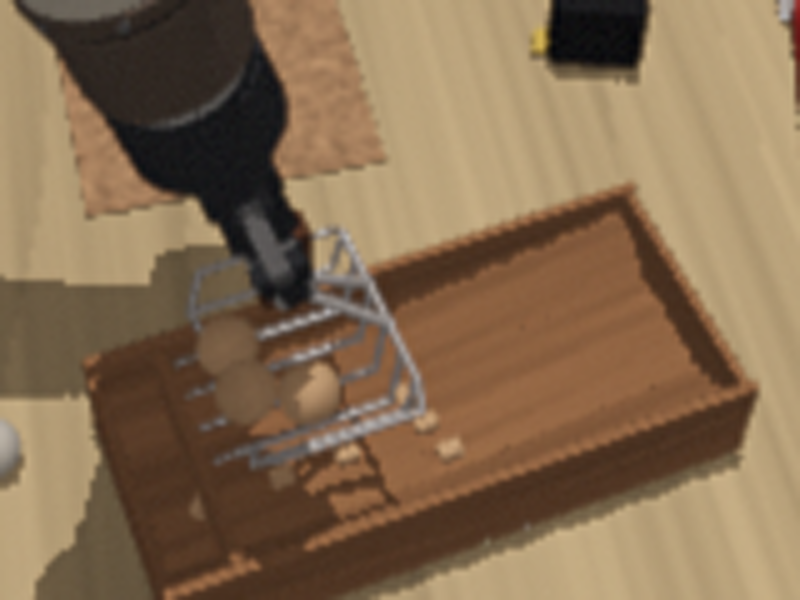

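All three balls ride in the basket and all 6 chips lie in the tray. For a safer carry, press the wire tips on the stop board's top to turn the mouth up more.

Emit:
send_rows([
  [[0.15,-0.1,0.1,0,0],[0.25,-0.1,0.3,0,0],[0.3,-0.1,0.4,0,0],[0.3,-0.1,0.4,0,0],[0.3,-0.1,0.4,0,0],[0.2,0,0.4,0,0],[0.1,0,0.3,0,0],[0,0,0.1,0,0]],
])

```text
clock: 21.37
position: [432.9, -295.7, 148.6]
ee_rot: [-0.1, 0.986, -0.019, 0.132]
contact_force: [0.3, 0.1, -1.2]
gripper_width: 14.9
```

Run:
```python
from h import *
gs(*tray(-92),157,101.2)
```

```text
grip world [ 429.1 -295.5  162.4] tray x,y -92.7 1.9
t 21.37 at [ 432.9 -295.7  148.6] psi 101.1 j [-0.34  0.2  -0.47 -0.13 -0.65 -0.94] F [ 0.3  0.1 -1.2] M [ 0.04  0.67 -0.01] w 14.9 tilt 15.3
 turn -0.001  shift cm (present axes) [ 0.08 -0.15  0.55]  (after turn) [ 0.08 -0.15  0.55] len 6.0
```

Emit:
send_rows([
  [[0.1,0,0.3,0,0],[0.1,0,0.3,0,0],[0.1,0,0.4,0,0],[0.1,0,0.5,0,0],[0.1,0,0.6,0,0],[0.1,0,0.6,0,0]],
])

```text
clock: 21.87
position: [445.9, -299.5, 131.4]
ee_rot: [-0.1, 0.984, -0.024, 0.144]
contact_force: [1.4, 7.5, 15.3]
gripper_width: 15.3
```

Run:
```python
from h import *
gs(*tray(-92),157,101.2)
```

```text
grip world [ 441.8 -299.2  145.1] tray x,y -81.0 -4.2
t 21.87 at [ 445.9 -299.5  131.4] psi 100.9 j [-0.34  0.24 -0.48 -0.14 -0.58 -0.92] F [ 1.4  7.5 15.3] M [ 3.05 -0.29  0.16] w 15.3 tilt 16.8
 turn -0.005  shift cm (present axes) [ 0.72  0.33 -1.48]  (after turn) [ 0.72  0.33 -1.48] len 17.0
```

Emit:
send_rows([
  [[-0.1,0,-0.3,0,0],[-0.15,0.1,-0.5,0,0],[-0.2,0.1,-0.7,0,0],[-0.25,0.1,-0.9,0,0],[-0.25,0,-1,0,0],[-0.25,0,-1,0,0],[-0.25,0,-1,0,0],[-0.2,0,-0.7,0,0],[-0.1,0,-0.4,0,0],[0,0,0,0,0]],
])

```text
clock: 22.7
position: [442.0, -290.6, 204.8]
ee_rot: [-0.1, 0.984, -0.025, 0.144]
contact_force: [-0.0, -0.3, -1.7]
gripper_width: 15.4
```

```bash
cat >> h.py <<'E'
def basket(names=("scene","side"),sy=0.1953):
    """points around the basket in a frame at the grip (x along scoop, z up, level)"""
    g=grip_in_tray(); C,S=np.cos(sy),np.sin(sy)
    for n in names:
        c=cam(n); P=cloud(c)-g; L=np.stack([C*P[...,0]+S*P[...,1],-S*P[...,0]+C*P[...,1],P[...,2]],-1)
        m=(abs(L[...,0]+10)<85)&(abs(L[...,1])<70)&(L[...,2]>-135)&(L[...,2]<-50)&(c["d"]>0)
        m8=(m*255).astype(np.uint8)
        core=cv2.morphologyEx(m8,cv2.MORPH_OPEN,np.ones((5,5),np.uint8))
        k,lab,stt,cen=cv2.connectedComponentsWithStats(core)
        for i in range(1,k):
            q=L[(lab==i)]; 
            if len(q)<15: continue
            A=np.c_[2*q,np.ones(len(q))]; s=np.linalg.lstsq(A,(q**2).sum(1),rcond=None)[0]
            print(n,"blob",len(q),"pix",cen[i].round(0),"min",q.min(0).round(0),"max",q.max(0).round(0),"sphere",s[:3].round(0),"r",np.sqrt(max(0,s[3]+(s[:3]**2).sum())).round(1))
        # wires: thin parts
        w=L[m&(core==0)]; h=np.histogram(w[:,0],bins=np.arange(-90,80,20))
        print(n,"wire low z by x:",[(int(a),int(np.percentile(w[(w[:,0]>=a)&(w[:,0]<a+20)][:,2],10))) for a in h[1][:-1] if ((w[:,0]>=a)&(w[:,0]<a+20)).sum()>8])
    return
E
python3 - <<'E'
from h import *
gs(*tray(-92),200,101.2)
basket()
E
```

```text
grip world [ 437.8 -290.4  218.6] tray x,y -83.1 5.2
t 22.7 at [ 442.  -290.6  204.8] psi 101.0 j [-0.32  0.13 -0.41 -0.11 -0.75 -0.98] F [-0.  -0.3 -1.7] M [0.1  0.67 0.02] w 15.4 tilt 16.8
 turn -0.003  shift cm (present axes) [ 1.38 -0.38  1.57]  (after turn) [ 1.38 -0.38  1.57] len 21.0
grip world [ 437.8 -290.4  218.6] tray x,y -83.1 5.2
scene blob 593 pix [164. 229.] min [-45. -63. -98.] max [ 42.  27. -51.] sphere [ 14. -16. -72.] r 30.6
scene wire low z by x: [(-70, -88), (-50, -89), (-30, -91), (-10, -91), (10, -96), (30, -83)]
side blob 374 pix [251. 271.] min [-27. -44. -99.] max [ 35.  22. -57.] sphere [  3. -16. -81.] r 27.8
side wire low z by x: [(-70, -87), (-50, -88), (-30, -92), (-10, -95), (10, -97), (30, -79)]
```

The wire heights slope from -88 at the front to -97 at the back, so the mouth is up about 0.12 rad, and the balls (blob x from -27 to +35) have rolled to the back. Carry with gentle x acceleration.

Emit:
send_rows([
  [[-0.28,0.5,-0.44,0,0],[-0.47,1.2,-0.38,0,0],[-0.7,2.0,-0.31,0,0],[-0.95,2.6,-0.24,0,0],[-1.15,2.8,-0.17,0,0],[-1.3,2.8,-0.12,0,0],[-1.4,2.8,-0.09,0,0],[-1.4,2.8,-0.09,0,0],[-1.4,2.8,-0.09,0,0],[-1.4,2.8,-0.09,0,0]],
])

```text
clock: 23.63
position: [488.4, -35.3, 230.9]
ee_rot: [-0.093, 0.986, -0.023, 0.138]
contact_force: [1.1, -0.6, -1.3]
gripper_width: 15.2
```

```bash
cat >> h.py <<'E'
BQ=(423.3,261.1,np.radians(8.6))
def binw(x,y=0):
    c,s=np.cos(BQ[2]),np.sin(BQ[2]); return BQ[0]+c*x-s*y,BQ[1]+s*x+c*y
def grip_in_bin():
    st=arm.read_state(); g=st["position"]+R.from_quat(st["ee_rot"]).as_matrix()@OFF
    c,s=np.cos(BQ[2]),np.sin(BQ[2]); d=g-[BQ[0],BQ[1],0]; m=R.from_quat(st["ee_rot"]).as_matrix()
    print("grip bin x,y",(c*d[0]+s*d[1]).round(1),(-s*d[0]+c*d[1]).round(1),"z",g[2].round(1),"toolz",m[:,2].round(3))
E
python3 - <<'E'
from h import *
gs(*binw(130),255,98.6)
E
```

```text
grip world [484.4 -35.1 244.8] tray x,y 12.1 246.7
t 23.63 at [488.4 -35.3 230.9] psi 100.3 j [ 0.33  0.01 -0.56  0.16 -0.74 -1.81] F [ 1.1 -0.6 -1.3] M [ 0.01  0.59 -0.06] w 15.2 tilt 16.1
 turn 0.029  shift cm (present axes) [-12.65  29.71   0.25]  (after turn) [-11.82  30.05  -0.  ] len 323.0
```

Emit:
send_rows([
  [[-1.2,2.8,0,0.015,0],[-1.1,2.8,0,0.015,0],[-1.1,2.8,0,0,0],[-1.1,2.8,0,0,0],[-1.1,2.8,0,0,0],[-1.1,2.8,0,0,0],[-1.1,2.8,0,0,0],[-1.1,2.8,0,0,0],[-0.9,2.2,0,0,0],[-0.6,1.5,0,0,0]],
])

```text
clock: 24.47
position: [543.4, 259.1, 239.2]
ee_rot: [-0.081, 0.987, -0.022, 0.136]
contact_force: [0.2, 0.1, -1.6]
gripper_width: 15.0
```

Run:
```python
from h import *
gs(*binw(130),248,98.6); grip_in_bin()
```

```text
grip world [539.5 259.4 253. ] tray x,y 123.3 524.8
t 24.47 at [543.4 259.1 239.2] psi 98.9 j [ 0.81  0.23 -0.33  0.28 -0.86 -2.39] F [ 0.2  0.1 -1.6] M [0.11 0.67 0.04] w 15.0 tilt 15.8
 turn 0.004  shift cm (present axes) [-1.39  1.93  0.78]  (after turn) [-1.38  1.94  0.77] len 25.0
grip bin x,y 114.6 -19.1 z 253.0 toolz [ 0.272 -0.021 -0.962]
```

Emit:
send_rows([
  [[-0.1,1.0,0,0.004,0],[0,0.6,0,0,0],[0,0.1,0,0,0],[0,0,0,0,0]],
])

```text
clock: 24.8
position: [540.4, 280.2, 235.6]
ee_rot: [-0.08, 0.987, -0.022, 0.135]
contact_force: [-0.4, -0.4, -1.3]
gripper_width: 15.4
```

Run:
```python
from h import *
gs(*binw(85),240,98.6); grip_in_bin()
basket(("scene",),BQ[2])
c=cam("scene"); p=proj(c,grip_in_tray()-[0,0,60])[0]; print(p); u,v=int(p[0]),int(p[1])
save(c,"s6.png",(max(0,u-90),max(0,v-70),u+90,v+70),4.4)
```

```text
grip world [536.6 280.6 249.4] tray x,y 124.5 546.1
t 24.8 at [540.4 280.2 235.6] psi 98.8 j [ 0.84  0.25 -0.31  0.29 -0.86 -2.42] F [-0.4 -0.4 -1.3] M [0.09 0.69 0.02] w 15.4 tilt 15.7
 turn 0.004  shift cm (present axes) [ 3.14 -0.16  0.14]  (after turn) [ 3.14 -0.17  0.14] len 31.0
grip bin x,y 114.9 2.3 z 249.4 toolz [ 0.269 -0.022 -0.963]
grip world [536.6 280.6 249.4] tray x,y 124.5 546.1
scene blob 25 pix [341. 123.] min [ -95.  -65. -134.] max [-35.  56. -55.] sphere [ -3.  36. -69.] r 102.0
scene blob 395 pix [364. 128.] min [ -43.  -69. -102.] max [ 38.  43. -51.] sphere [  9. -24. -75.] r 31.9
scene wire low z by x: [(-90, -133), (-70, -129), (-50, -128), (-30, -131), (-10, -93), (10, -98), (30, -68)]
grip world [536.7 279.9 249.8] tray x,y 124.6 545.5
[366.18853204 117.57935464]
```

View pics/s6.png

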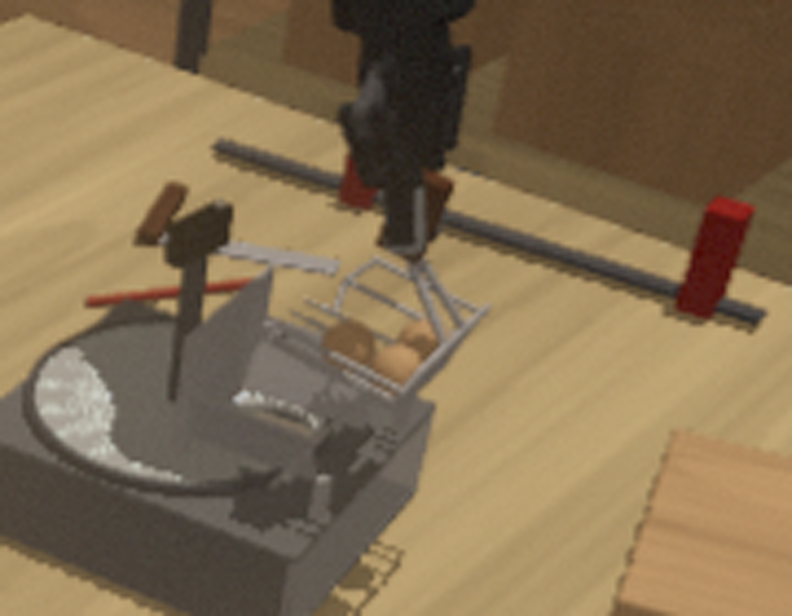

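All three balls sit at the back of the basket, mouth up, just +x of the hopper. Lower and push the tips to the splash wall.

Emit:
send_rows([
  [[0.4,0,0.1,0,0],[0.7,0,0.1,0,0],[0.8,0,0,0,0],[0.7,0,0,0,0],[0.4,0,0,0,0]],
])

```text
clock: 25.32
position: [510.1, 270.5, 225.8]
ee_rot: [-0.077, 0.988, -0.022, 0.135]
contact_force: [-0.2, 0.3, -1.7]
gripper_width: 15.2
```

Run:
```python
from h import *
gs(*binw(85),240,98.6); grip_in_bin()
```

```text
grip world [506.2 270.8 239.7] tray x,y 92.9 542.5
t 25.32 at [510.1 270.5 225.8] psi 98.5 j [ 0.88  0.2  -0.4   0.31 -0.83 -2.48] F [-0.2  0.3 -1.7] M [0.05 0.68 0.  ] w 15.2 tilt 15.7
 turn -0.002  shift cm (present axes) [-0.16  0.28 -0.01]  (after turn) [-0.16  0.27 -0.01] len 3.0
grip bin x,y 83.5 -2.8 z 239.7 toolz [ 0.27  -0.023 -0.963]
```

Emit:
send_rows([
  [[0.6,0.1,-0.17,0,0],[0.8,0.1,-0.22,0,0],[0.8,0,-0.22,0,0],[0.8,0,-0.22,0,0],[0.8,0,-0.22,0,0]],
])

```text
clock: 25.73
position: [476.9, 271.0, 235.3]
ee_rot: [-0.082, 0.985, -0.018, 0.148]
contact_force: [6.6, -0.7, -1.4]
gripper_width: 15.1
```

Run:
```python
from h import *
gs(*binw(36),240,98.6); grip_in_bin()
```

```text
grip world [472.7 271.1 249.1] tray x,y 60.0 549.3
t 25.73 at [476.9 271.  235.3] psi 99.0 j [ 0.94  0.14 -0.48  0.34 -0.81 -2.56] F [ 6.6 -0.7 -1.4] M [-0.31 -1.4   0.03] w 15.1 tilt 17.1
 turn 0.008  shift cm (present axes) [ 1.64 -0.19  0.47]  (after turn) [ 1.64 -0.2   0.47] len 17.0
grip bin x,y 50.3 2.5 z 249.1 toolz [ 0.294 -0.01  -0.956]
```

Run:
```python
from h import *
for n in ("scene","side"):
    c=cam(n); P=cloud(c); C,S=np.cos(BQ[2]),np.sin(BQ[2])
    X=P[...,0]-BQ[0];Y=P[...,1]-BQ[1]; L=np.stack([C*X+S*Y,-S*X+C*Y,P[...,2]],-1)
    m=(abs(L[...,0]-50)<90)&(abs(L[...,1])<75)&(L[...,2]>136)&(L[...,2]<200)
    for x in range(-30,120,10):
        k=m&(L[...,0]>=x)&(L[...,0]<x+10)
        q=L[k]
        if len(q)>3: print(n,x,len(q),"z pct",np.percentile(q[:,2],[2,10,25,50,75,98]).round(0),"y",np.percentile(q[:,1],[5,95]).round(0))
```

```text
scene -30 35 z pct [139. 143. 152. 166. 188. 197.] y [-25.  -4.]
scene -20 104 z pct [138. 146. 158. 178. 192. 199.] y [-21.  13.]
scene -10 5 z pct [188. 189. 190. 192. 197. 198.] y [13. 20.]
scene 0 146 z pct [137. 140. 145. 154. 160. 164.] y [-55.  54.]
scene 10 17 z pct [140. 145. 148. 152. 153. 162.] y [-40.  27.]
scene 20 42 z pct [152. 154. 156. 164. 172. 180.] y [-58.  54.]
scene 30 33 z pct [152. 154. 158. 167. 181. 190.] y [-66.  57.]
scene 40 38 z pct [157. 158. 172. 179. 183. 191.] y [-64.  59.]
scene 50 51 z pct [155. 159. 170. 177. 186. 189.] y [-62.  46.]
scene 60 65 z pct [158. 163. 171. 180. 184. 192.] y [-63.  46.]
scene 70 39 z pct [159. 161. 175. 179. 184. 192.] y [-63.  16.]
scene 80 68 z pct [162. 173. 181. 184. 188. 194.] y [-63.  57.]
scene 90 60 z pct [161. 164. 174. 180. 187. 195.] y [-63.  46.]
scene 100 131 z pct [160. 164. 172. 180. 189. 198.] y [-54.  48.]
side -30 24 z pct [137. 138. 147. 163. 189. 200.] y [-23.  -0.]
side -20 33 z pct [137. 140. 147. 160. 172. 197.] y [-25.  -4.]
side -10 4 z pct [149. 150. 152. 155. 158. 158.] y [-4. -0.]
side 0 13 z pct [139. 143. 147. 150. 154. 162.] y [-35.  53.]
side 10 58 z pct [139. 141. 150. 157. 163. 166.] y [-59.  46.]
side 20 19 z pct [149. 151. 154. 155. 166. 174.] y [-54.  46.]
side 30 32 z pct [152. 152. 156. 165. 177. 187.] y [-64.  55.]
side 40 38 z pct [154. 155. 160. 173. 181. 190.] y [-64.  55.]
side 50 47 z pct [157. 166. 171. 181. 186. 191.] y [-62.  56.]
side 60 31 z pct [154. 167. 175. 182. 187. 193.] y [-65.  44.]
side 70 42 z pct [157. 162. 172. 177. 182. 191.] y [-61.  48.]
side 80 64 z pct [161. 171. 176. 183. 189. 196.] y [-60.  37.]
side 90 47 z pct [167. 175. 180. 184. 190. 195.] y [-57.  41.]
side 100 55 z pct [172. 177. 180. 185. 192. 198.] y [-60.  51.]
side 110 4 z pct [163. 169. 180. 189. 193. 196.] y [-35. -32.]
```

The tips are on the splash wall (bin x≈12, z≈150) and the scoop is now mouth-down about 0.13 rad. Keep pushing to tip it more.

Emit:
send_rows([
  [[0.7,0,0.1,0,0],[0.7,0,0.1,0,0],[0.7,0,0.1,0,0],[0.6,0,0.1,0,0],[0.5,0,0.1,0,0]],
])

```text
clock: 26.25
position: [455.4, 271.9, 231.9]
ee_rot: [-0.085, 0.983, -0.011, 0.16]
contact_force: [6.0, -0.1, 1.9]
gripper_width: 15.5
```

```bash
cat > prof.py <<'E'
from h import *
grip_in_bin()
import sys
for n in sys.argv[1:]:
    c=cam(n); P=cloud(c); C,S=np.cos(BQ[2]),np.sin(BQ[2])
    X=P[...,0]-BQ[0];Y=P[...,1]-BQ[1]; L=np.stack([C*X+S*Y,-S*X+C*Y,P[...,2]],-1)
    m=(abs(L[...,0]-50)<90)&(abs(L[...,1])<75)&(L[...,2]>132)&(L[...,2]<205)
    print(n,[(x,int(np.percentile(L[k][:,2],8)),int(k.sum())) for x in range(10,140,10) for k in [m&(L[...,0]>=x)&(L[...,0]<x+10)] if k.sum()>8])
    # ball-coloured big blobs in and above the bin
    hsv=cv2.cvtColor(c["im"],cv2.COLOR_BGR2HSV); b=((hsv[...,0]>5)&(hsv[...,0]<20)&(hsv[...,1]>70)&(abs(L[...,0]-20)<120)&(abs(L[...,1])<110)&(L[...,2]>20)&(L[...,2]<210)).astype(np.uint8)
    b=cv2.morphologyEx(b,cv2.MORPH_OPEN,np.ones((2,2),np.uint8))
    k,lab,st,cen=cv2.connectedComponentsWithStats(b)
    for i in range(1,k):
        if st[i,4]>5: print("  brown",st[i,4],cen[i].round(0),np.median(L[lab==i],axis=0).round(0))
E
python3 prof.py scene side; python3 -c "
from h import *
gs(*binw(36),240,98.6)"
```

```text
grip bin x,y 28.8 6.5 z 245.5 toolz [ 0.316  0.005 -0.949]
scene [(10, 145, 34), (20, 161, 95), (30, 154, 81), (40, 158, 37), (50, 159, 60), (60, 162, 55), (70, 163, 31), (80, 165, 25), (90, 169, 118), (100, 172, 9)]
  brown 92 [321. 103.] [-16.  -4. 194.]
  brown 187 [337. 116.] [ 37. -22. 178.]
  brown 6 [318. 116.] [-21.  -6. 152.]
  brown 30 [333. 122.] [ 40. -45. 171.]
  brown 14 [345. 123.] [ 71. -42. 180.]
side [(10, 136, 97), (20, 159, 65), (30, 165, 50), (40, 161, 35), (50, 156, 44), (60, 159, 37), (70, 160, 23), (80, 164, 31), (90, 166, 33), (100, 169, 23)]
  brown 182 [228. 125.] [ 35. -26. 175.]
  brown 8 [212. 124.] [ 13. 107.  96.]
grip world [450.4 272.  244.9] tray x,y 38.4 554.4
t 26.35 at [455.  272.1 231.3] psi 99.4 j [ 0.98  0.1  -0.56  0.38 -0.77 -2.63] F [ 5.8  1.1 -2.4] M [ 0.17 -1.35 -0.01] w 15.1 tilt 18.4
 turn 0.014  shift cm (present axes) [-0.54 -0.65  0.73]  (after turn) [-0.55 -0.64  0.73] len 11.0
```

The balls have rolled to the front, against the splash wall (x≈37). Back off so they drop into the hopper.

Emit:
send_rows([
  [[-0.8,-0.1,0.25,0,0],[-1.2,-0.1,0.35,0,0],[-1.3,-0.1,0.4,0,0],[-1.3,0,0.4,0,0],[-1.0,0,0.3,0,0],[-0.5,0,0.15,0,0],[0,0,0,0,0],[0,0,0,0,0]],
])

```text
clock: 27.02
position: [519.3, 277.4, 227.2]
ee_rot: [-0.083, 0.985, -0.014, 0.153]
contact_force: [-0.1, 0.3, -1.5]
gripper_width: 15.2
```

```bash
python3 prof.py scene side
```

```text
grip bin x,y 93.0 2.4 z 240.9 toolz [ 0.303 -0.002 -0.953]
scene [(70, 136, 10), (80, 143, 47), (90, 144, 34), (100, 147, 41), (110, 149, 45), (120, 153, 44), (130, 157, 29)]
  brown 108 [321. 104.] [-17.  -5. 191.]
  brown 13 [318. 117.] [-19.  -7. 152.]
side [(10, 138, 54), (80, 139, 25), (90, 144, 30), (100, 147, 30), (110, 149, 18), (120, 152, 20), (130, 153, 21)]
```

The scoop is empty and no ball shows in the hopper. Carry the scoop back to the pad, after refining the pad pose from the earlier wrist picture.

Emit:
send_rows([
  [[-0.3,0,-0.9,0,0],[-0.4,0,-1.2,0,0],[-0.4,-0.5,-1.2,0,0],[-0.3,-1.5,-0.8,0.05,0],[0,-2.5,0,0.05,0],[0,-3,0,0.05,0],[0,-3,0,0,0],[0,-3,0,0,0],[0,-3,0,0,0],[0,-3,0,0,0]],
])

```text
clock: 27.95
position: [525.5, 79.8, 283.2]
ee_rot: [-0.005, 0.988, 0.002, 0.156]
contact_force: [0.3, -0.1, -1.6]
gripper_width: 15.2
```

Run:
```python
from h import *
import pickle
from scipy.optimize import least_squares
w4,sc=[pickle.load(open(n+".pkl","rb")) for n in ("w4","scene")]
co=[(-95,-85,4),(-95,85,4),(95,85,4),(95,-85,4)]
obs=[(w4,np.array(p)/1.5,l) for p,l in zip([(310,97),(509,95),(500,303),(323,310)],co)]
def W(q,l):
    cs,sn=np.cos(q[2]),np.sin(q[2]); return [q[0]+cs*l[0]-sn*l[1],q[1]+sn*l[0]+cs*l[1],l[2]]
f=lambda q:np.ravel([proj(c,W(q,l))[0]-p for c,p,l in obs])
r=least_squares(f,[440,-9,0],loss="soft_l1"); print("pad",r.x.round(2),f(r.x).round(1))
gs(r.x[0]-12,r.x[1],200,90)
```

```text
pad [ 4.3489e+02 -9.7600e+00  6.0000e-02] [-0.8  0.1  1.  -0.9  0.6  1.2 -0.7  0.1]
grip world [521.1  79.7 296.9] tray x,y 70.4 352.1
t 27.95 at [525.5  79.8 283.2] psi 90.6 j [ 0.54  0.03 -0.43  0.21 -0.84 -2.22] F [ 0.3 -0.1 -1.6] M [0.01 0.71 0.01] w 15.2 tilt 18.0
 turn 0.01  shift cm (present axes) [12.41 -8.87  6.13]  (after turn) [12.32 -8.97  6.16] len 164.0
```

Emit:
send_rows([
  [[1.5,-1.8,0.7,0,0],[2.2,-1.5,1.1,0,0],[2.5,-1.2,1.2,0,0],[2.5,-1.0,1.2,0,0],[1.8,-0.6,1.0,0,0],[1.0,-0.2,0.5,0,0],[0.2,0,0,0,0],[0,0,0,0,0]],
])

```text
clock: 28.62
position: [424.3, 3.0, 195.8]
ee_rot: [0.01, 0.987, 0.005, 0.162]
contact_force: [-0.0, 0.2, -0.5]
gripper_width: 15.0
```

Run:
```python
from h import *
gs(425,-9.6,135,90)
```

```text
grip world [419.6   3.  209.5] tray x,y -44.0 296.5
t 28.62 at [424.3   3.  195.8] psi 89.0 j [ 0.49 -0.1  -0.81  0.27 -0.58 -2.29] F [-0.   0.2 -0.5] M [-0.    0.73  0.02] w 15.0 tilt 18.6
 turn -0.018  shift cm (present axes) [ 1.84 -1.34  7.22]  (after turn) [ 1.86 -1.35  7.21] len 76.0
```

Emit:
send_rows([
  [[0.2,-0.4,0.6,-0.018,0],[0.3,-0.4,1.2,0,0],[0.4,-0.3,1.4,0,0],[0.4,-0.1,1.4,0,0],[0.4,0,1.4,0,0],[0.3,0,1.0,0,0],[0.2,0,0.6,0,0],[0,0,0.1,0,0]],
])

```text
clock: 29.28
position: [440.6, -4.1, 121.2]
ee_rot: [-0.002, 0.985, 0.008, 0.172]
contact_force: [-0.1, -0.1, -1.5]
gripper_width: 15.5
```

Run:
```python
from h import *
gs(427,-9.6,112,90)
```

```text
grip world [435.7  -4.4 134.7] tray x,y -29.7 286.2
t 29.28 at [440.6  -4.1 121.2] psi 90.4 j [ 0.39  0.05 -0.99  0.52 -0.23 -2.45] F [-0.1 -0.1 -1.5] M [-0.07  0.85 -0.04] w 15.5 tilt 19.9
 turn 0.007  shift cm (present axes) [ 1.59 -0.55  1.83]  (after turn) [ 1.58 -0.56  1.84] len 25.0
```

Joint 5 is nearing its limit because the tool is tilted about 20°. Move outward and read the joints before going lower.

Emit:
send_rows([
  [[-0.4,0,0.0,0,0],[-0.8,-0.1,0.25,0,0],[-0.8,-0.1,0.3,0,0],[-0.6,-0.1,0.2,0,0],[0,0,0,0,0]],
])

```text
clock: 29.7
position: [474.7, -5.8, 126.8]
ee_rot: [-0.003, 0.984, 0.009, 0.176]
contact_force: [-0.1, 0.1, -1.5]
gripper_width: 15.5
```

Run:
```python
from h import *
gs(455,-9.6,115,90)
```

```text
grip world [469.7  -6.  140.3] tray x,y 3.3 278.0
t 29.7 at [474.7  -5.8 126.8] psi 90.5 j [ 0.37  0.1  -0.89  0.43 -0.26 -2.33] F [-0.1  0.1 -1.5] M [-0.04  0.78 -0.  ] w 15.5 tilt 20.3
 turn 0.009  shift cm (present axes) [ 2.26 -0.39  1.86]  (after turn) [ 2.25 -0.4   1.86] len 29.0
```

Tilted this far, joint 5 can't reach the pad safely, and the dial also wants an upright tool. New plan:
1. Stand the scoop temporarily on the tray's level floor, where the joints have room.
2. Push the bare fingers +x against the tray's end wall to bring the tool upright.
3. Shut the dial, then re-grasp the scoop and stand it on the pad.

Emit:
send_rows([
  [[-0.3,0,-0.8,0,0],[-0.4,-0.5,-1.1,-0.06,0],[-0.4,-1.5,-1.1,-0.06,0],[-0.4,-2.2,-1.1,-0.06,0],[-0.4,-2.6,-1.1,0,0],[-0.3,-3,-0.8,0,0],[0,-3,0,0,0],[0,-3,0,0,0],[0,-3,0,0,0],[0,-3,0,0,0]],
])

```text
clock: 30.53
position: [518.7, -218.6, 212.4]
ee_rot: [-0.105, 0.977, -0.004, 0.185]
contact_force: [0.1, 0.4, -0.6]
gripper_width: 15.4
```

Run:
```python
from h import *
gs(*tray(-80),200,101.2)
```

```text
grip world [ 513.5 -219.   225.8] tray x,y 5.0 60.5
t 30.53 at [ 518.7 -218.6  212.4] psi 101.8 j [-0.16  0.16 -0.36 -0.14 -0.69 -1.1 ] F [ 0.1  0.4 -0.6] M [-0.05  0.84  0.01] w 15.4 tilt 21.3
 turn 0.01  shift cm (present axes) [ 9.01 -5.84 -0.44]  (after turn) [ 8.96 -5.93 -0.41] len 107.0
```

Emit:
send_rows([
  [[1.0,-1.8,-0.1,0.01,0],[1.6,-1.3,0,0,0],[1.9,-1.0,0,0,0],[1.7,-0.5,0,0,0],[1.2,-0.1,0,0,0],[0.6,0,0,0,0],[0,0,0,0,0]],
])

```text
clock: 31.12
position: [459.1, -288.8, 191.2]
ee_rot: [-0.099, 0.976, -0.004, 0.192]
contact_force: [-0.0, 0.6, -1.8]
gripper_width: 15.3
```

Run:
```python
from h import *
gs(*tray(-80),130,101.2)
basket(("scene","side"))
```

```text
grip world [ 453.7 -289.2  204.6] tray x,y -67.3 3.3
t 31.12 at [ 459.1 -288.8  191.2] psi 101.1 j [-0.36  0.16 -0.38 -0.26 -0.69 -0.84] F [-0.   0.6 -1.8] M [-0.08  0.9   0.01] w 15.3 tilt 22.2
 turn -0.003  shift cm (present axes) [3.97 0.02 6.44]  (after turn) [3.97 0.02 6.44] len 76.0
grip world [ 453.7 -289.2  204.6] tray x,y -67.3 3.3
scene wire low z by x: [(-10, -99), (10, -92), (30, -84), (50, -76)]
side wire low z by x: [(-10, -101), (10, -93), (30, -86), (50, -78)]
```

Emit:
send_rows([
  [[0.4,0,0.5,0,0],[0.7,0,1.0,0,0],[0.7,0,1.2,0,0],[0.7,0,1.2,0,0],[0.6,0,1.1,0,0],[0.5,0,0.9,0,0],[0.3,0,0.5,0,0],[0,0,0.1,0,0]],
])

```text
clock: 31.88
position: [456.5, -292.1, 116.4]
ee_rot: [-0.105, 0.975, -0.006, 0.197]
contact_force: [0.5, 1.4, -0.9]
gripper_width: 15.3
```

Run:
```python
from h import *
gs(*tray(-80),115,101.2)
```

```text
grip world [ 450.9 -292.6  129.7] tray x,y -70.7 0.6
t 31.88 at [ 456.5 -292.1  116.4] psi 101.7 j [-0.39  0.26 -0.45 -0.35 -0.53 -0.7 ] F [ 0.5  1.4 -0.9] M [-0.12  1.01  0.  ] w 15.3 tilt 22.8
 turn 0.008  shift cm (present axes) [1.42 0.03 1.  ]  (after turn) [1.42 0.02 1.  ] len 17.0
```

Emit:
send_rows([
  [[0.3,0,0.5,0,0],[0.3,0,0.6,0,0],[0.1,0,0.4,0,0],[0,0,0,0,0],[0,0,0,0,0.4],[0,0,0,0,1],[0,0,0,0,1],[0,0,0,0,1],[0,0,0,0,1],[0,0,0,0,1]],
])

```text
clock: 32.72
position: [461.3, -294.9, 103.9]
ee_rot: [-0.107, 0.973, -0.01, 0.203]
contact_force: [-0.3, -0.3, -0.2]
gripper_width: 85.1
```

Run:
```python
from h import *
gs(*tray(-80),115,101.2)
c=cam("scene"); x,y=tray(-45); block(c,80,145,x,y,60)
```

```text
grip world [ 455.5 -295.3  117.1] tray x,y -66.7 -3.0
t 32.72 at [ 461.3 -294.9  103.9] psi 101.8 j [-0.39  0.28 -0.45 -0.37 -0.5  -0.66] F [-0.3 -0.3 -0.2] M [-0.04  0.78  0.  ] w 85.1 tilt 23.4
 turn 0.01  shift cm (present axes) [ 1.3   0.33 -0.35]  (after turn) [ 1.3   0.31 -0.35] len 14.0
block 545 all ((454.7049865722656, -290.44427490234375), (83.54173278808594, 86.7969741821289), 55.35531234741211) top 90 ((467.4299621582031, -287.57012939453125), (54.859195709228516, 105.60480499267578), 20.93301773071289) [ 458.1 -290.3  139.4] zmax 144.9
```

Emit:
send_rows([
  [[-0.3,0,-0.8,0,1],[-0.5,0,-1.2,0,1],[-0.6,0,-1.4,0,1],[-0.6,0,-1.4,0,1],[-0.5,0,-1.2,0,1],[-1.0,0,0,0,0.5],[-1.8,0,0.7,0,0],[-2.4,0,1.0,0,0],[-2.4,0,1.0,0,0],[-2.4,0,1.0,0,0]],
])

```text
clock: 33.6
position: [564.8, -269.3, 181.8]
ee_rot: [-0.104, 0.974, -0.011, 0.204]
contact_force: [-0.2, -0.2, -0.2]
gripper_width: 25.9
```

```bash
cat >> h.py <<'E'
def tcp_tray():
    p=arm.read_state()["position"]; c,s=np.cos(TQ[2]),np.sin(TQ[2]); d=p-[TQ[0],TQ[1],0]
    print("tcp tray",(c*d[0]+s*d[1]).round(1),(-s*d[0]+c*d[1]).round(1),p[2].round(1))
E
python3 - <<'E'
from h import *
tcp_tray(); go(*tray(125),60,101.2)
c=cam("side"); P=cloud(c); d=P-[*tray(-40),0]
m=(np.hypot(d[...,0],d[...,1])<70)&(P[...,2]>100)&(P[...,2]<150); print(m.sum(),cv2.minAreaRect(P[m][:,:2].astype(np.float32)) if m.sum()>5 else 0, P[m].mean(0), P[m][:,2].max())
E
```

```text
tcp tray 45.6 1.3 181.8
t 33.6 at [ 564.8 -269.3  181.8] psi 101.4 j [-0.25  0.28 -0.27 -0.2  -0.64 -0.97] F [-0.2 -0.2 -0.2] M [-0.09  0.78  0.03] w 25.9 tilt 23.5
 turn 0.003  shift cm (present axes) [-2.49  0.62 14.32]  (after turn) [-2.49  0.64 14.32] len 145.0
136 ((485.4504699707031, -288.6177062988281), (26.457168579101562, 17.185667037963867), 8.366663932800293) [ 484.67257724 -291.64588357  124.99175203] 138.0629432842768
```

The scoop stands in the tray: block top at z = 138 as expected, (485, -289). Now lower the closed fingers inside the tray's +x wall to push.

Emit:
send_rows([
  [[-0.6,0.1,1.0,0,0],[-0.5,0.1,1.8,0,0],[-0.4,0.1,2.2,0,0],[-0.2,0.1,2.2,0,0],[0,0.1,2.2,0,0],[0,0,2.0,0,0],[0,0,1.2,0,0],[0,0,0.6,0,0],[0,0,0,0,0]],
])

```text
clock: 34.4
position: [644.8, -254.2, 58.5]
ee_rot: [-0.106, 0.973, -0.011, 0.205]
contact_force: [-1.4, 0.6, 0.1]
gripper_width: 0.3
```

Run:
```python
from h import *
tcp_tray(); go(*tray(130),50,101.2)
```

```text
tcp tray 127.0 0.6 58.5
t 34.4 at [ 644.8 -254.2   58.5] psi 101.6 j [-0.19  0.53 -0.23 -0.24 -0.42 -0.96] F [-1.4  0.6  0.1] M [-0.02  0.87  0.05] w 0.3 tilt 23.6
 turn 0.008  shift cm (present axes) [ 0.06 -0.    0.9 ]  (after turn) [ 0.06 -0.    0.9 ] len 9.0
```

Emit:
send_rows([
  [[-0.4,0,0.6,0,0],[-0.6,0,0.3,0,0],[-0.7,0,0.25,0,0],[-0.7,0,0.25,0,0],[-0.7,0,0.25,0,0],[-0.7,0,0.25,0,0]],
])

```text
clock: 34.9
position: [658.6, -251.7, 54.8]
ee_rot: [-0.103, 0.979, -0.005, 0.178]
contact_force: [-19.5, -4.8, 11.3]
gripper_width: -0.0
```

Run:
```python
from h import *
tcp_tray(); go(*tray(130),50,101.2)
```

```text
tcp tray 141.0 0.3 54.8
t 34.9 at [ 658.6 -251.7   54.8] psi 101.5 j [-0.18  0.56 -0.18 -0.19 -0.49 -1.03] F [-19.5  -4.8  11.3] M [-1.1   4.74 -0.29] w -0.0 tilt 20.5
 turn 0.006  shift cm (present axes) [ 1.2  -0.01  0.07]  (after turn) [ 1.2  -0.01  0.07] len 12.0
```

It works: 23.6° → 20.5° at 20 N. Keep pushing.

Emit:
send_rows([
  [[-0.85,0,0.15,0,0],[-0.85,0,0.15,0,0],[-0.85,0,0.15,0,0],[-0.85,0,0.15,0,0],[-0.85,0,0.12,0,0],[-0.85,0,0.12,0,0],[-0.85,0,0.1,0,0],[-0.85,0,0.1,0,0],[-0.85,0,0.1,0,0],[-0.85,0,0.1,0,0]],
])

```text
clock: 35.73
position: [657.4, -251.3, 56.2]
ee_rot: [-0.091, 0.991, 0.014, 0.092]
contact_force: [-17.5, -4.9, 8.6]
gripper_width: -0.2
```

Run:
```python
from h import *
tcp_tray(); go(*tray(130),50,101.2)
```

```text
tcp tray 139.9 0.9 56.2
t 35.73 at [ 657.4 -251.3   56.2] psi 100.5 j [-0.17  0.6  -0.07 -0.11 -0.73 -1.14] F [-17.5  -4.9   8.6] M [-1.26  5.03 -0.02] w -0.2 tilt 10.7
 turn -0.012  shift cm (present axes) [ 1.09 -0.11  0.43]  (after turn) [ 1.09 -0.1   0.43] len 12.0
```

Emit:
send_rows([
  [[-0.85,0,0.05,0,0],[-0.85,0,0.05,0,0],[-0.85,0,0.05,0,0],[-0.85,0,0.05,0,0],[-0.85,0,0.03,0,0],[-0.85,0,0.03,0,0],[-0.85,0,0,0,0],[-0.85,0,0,0,0],[-0.8,0,0,0,0],[-0.4,0,0,0,0]],
])

```text
clock: 36.57
position: [656.1, -251.3, 58.0]
ee_rot: [-0.08, 0.996, 0.029, 0.003]
contact_force: [-3.3, -0.1, -0.2]
gripper_width: 0.6
```

Run:
```python
from h import *
tcp_tray(); go(*tray(-36),200,101.2)
print(arm.read_state()["ee_rot"])
```

```text
tcp tray 138.6 1.2 58.0
t 36.57 at [ 656.1 -251.3   58. ] psi 99.3 j [-0.16  0.67  0.06 -0.07 -0.98 -1.21] F [-3.3 -0.1 -0.2] M [-0.12  0.84  0.09] w 0.6 tilt 3.4
 turn -0.034  shift cm (present axes) [ 17.29   0.11 -14.4 ]  (after turn) [ 17.31   0.7  -14.37] len 225.0
[-0.08046226  0.9963287   0.02908483  0.00300354]
```

The tool is upright again (pitch about 0, roll 3.4°). Rise, open and turn for the dial.

Emit:
send_rows([
  [[0.4,0,-1,0,0],[0,0,-2,0,0],[0,0,-2.5,0,0],[0,0,-3,0,0.5],[0,0,-3,0,1],[0,0,-3,-0.11,1],[0,0,-3,-0.11,1],[0,0,-3,-0.11,1],[0,0,-2.5,-0.11,1],[0,0,-1,-0.11,1]],
])

```text
clock: 37.4
position: [652.1, -267.6, 324.5]
ee_rot: [-0.358, 0.933, 0.018, 0.021]
contact_force: [0.8, 0.6, 0.8]
gripper_width: 83.2
```

Emit:
send_rows([
  [[0,0,0,-0.11,1],[0,0,0,-0.11,1],[0,0,0,-0.11,1],[0,0,0,-0.11,1],[0,0,0,-0.11,1],[0,0,0,-0.11,1],[0,0,0,-0.11,1]],
])

```text
clock: 37.98
position: [655.2, -268.8, 351.7]
ee_rot: [-0.697, 0.716, -0.013, 0.038]
contact_force: [-0.7, -0.5, 1.5]
gripper_width: 85.2
```

Run:
```python
from h import *
go(405.5,258.4,300,176.5)
```

```text
t 37.98 at [ 655.2 -268.8  351.7] psi 178.3 j [-0.18  0.46  0.44 -0.05 -1.48  0.16] F [-0.7 -0.5  1.5] M [-0.07  0.15  0.  ] w 85.2 tilt 4.5
 turn 0.032  shift cm (present axes) [-51.81  26.8    5.19]  (after turn) [-50.95  28.44   5.04] len 586.0
```

Emit:
send_rows([
  [[-1.5,0.8,0,0.032,1],[-2.6,1.5,0,0,1],[-3.0,1.7,0.2,0,1],[-3.0,1.7,0.2,0,1],[-3.0,1.7,0.2,0,1],[-3.0,1.7,0.2,0,1],[-3.0,1.7,0.2,0,1],[-3.0,1.7,0.2,0,1],[-3.0,1.7,0.2,0,1],[-3.0,1.7,0.2,0,1]],
])

```text
clock: 38.82
position: [513.1, 26.7, 351.4]
ee_rot: [-0.681, 0.73, -0.029, 0.055]
contact_force: [0.1, 0.2, -0.8]
gripper_width: 85.3
```

Emit:
send_rows([
  [[-3.0,1.7,0.2,0,1],[-3.0,1.7,0.2,0,1],[-3.0,1.7,0.2,0,1],[-3.0,1.7,0.2,0,1],[-3.0,1.7,0.2,0,1],[-2.5,1.4,0.2,0,1],[-1.2,0.7,0,0,1],[0,0,0,0,1]],
])

```text
clock: 39.48
position: [414.5, 234.7, 353.2]
ee_rot: [-0.682, 0.726, -0.031, 0.078]
contact_force: [0.7, -0.6, -0.2]
gripper_width: 85.2
```

Run:
```python
from h import *
go(405.5,258.4,250,176.5)
```

```text
t 39.48 at [414.5 234.7 353.2] psi 176.1 j [ 0.91 -0.03 -0.25  0.09 -1.21 -1.  ] F [ 0.7 -0.6 -0.2] M [-0.11  0.25  0.04] w 85.2 tilt 9.6
 turn -0.007  shift cm (present axes) [-1.58  2.61 10.18]  (after turn) [-1.59  2.59 10.19] len 106.0
```

Emit:
send_rows([
  [[-0.5,0.7,1.0,0,1],[-0.5,0.8,1.8,0,1],[-0.3,0.6,2.2,0,1],[-0.2,0.3,2.2,0,1],[0,0.1,1.6,0,1],[0,0,0.8,0,1],[0,0,0.2,0,1],[0,0,0,0,1]],
])

```text
clock: 40.15
position: [410.1, 260.4, 266.0]
ee_rot: [-0.681, 0.725, -0.03, 0.095]
contact_force: [0.3, 1.1, -0.1]
gripper_width: 85.4
```

Run:
```python
from h import *
go(405.5,258.4,186,176.5)
```

```text
t 40.15 at [410.1 260.4 266. ] psi 175.9 j [ 0.96  0.02 -0.44  0.12 -0.95 -1.09] F [ 0.3  1.1 -0.1] M [-0.22  0.27 -0.03] w 85.4 tilt 11.5
 turn -0.01  shift cm (present axes) [1.01 1.82 7.74]  (after turn) [1.01 1.82 7.74] len 80.0
```

Emit:
send_rows([
  [[0.2,0.3,0.6,0,1],[0.2,0.3,0.9,0,1],[0.2,0.3,0.9,0,1],[0.1,0.2,0.9,0,1],[0.1,0.2,0.9,0,1],[0,0.1,0.9,0,1],[0,0.1,0.9,0,1],[0,0,0.7,0,1],[0,0,0.4,0,1],[0,0,0,0,1]],
])

```text
clock: 40.98
position: [412.6, 262.5, 200.6]
ee_rot: [-0.679, 0.726, -0.028, 0.108]
contact_force: [0.3, -0.1, 0.5]
gripper_width: 85.1
```

Run:
```python
from h import *
go(408.7,260,185,176.5)
```

```text
t 40.98 at [412.6 262.5 200.6] psi 175.6 j [ 0.96  0.07 -0.57  0.15 -0.73 -1.13] F [ 0.3 -0.1  0.5] M [-0.23  0.42 -0.02] w 85.1 tilt 12.8
 turn -0.016  shift cm (present axes) [0.45 0.66 1.42]  (after turn) [0.45 0.66 1.42] len 16.0
```

Emit:
send_rows([
  [[0.2,0.3,0.6,0,1],[0.2,0.3,0.6,0,1],[0,0,0,0,0.5],[0,0,0,0,0.1],[0,0,0,0,0],[0,0,0,0,0],[0,0,0,0,0],[0,0,0,0,0],[0,0,0,0,0],[0,0,0,0,0]],
])

```text
clock: 41.82
position: [408.8, 260.8, 188.1]
ee_rot: [-0.678, 0.726, -0.027, 0.11]
contact_force: [1.9, 0.0, -0.3]
gripper_width: 16.4
```

Run:
```python
from h import *
go(408.7,260,185,176.5)
```

```text
t 41.82 at [408.8 260.8 188.1] psi 175.4 j [ 0.96  0.08 -0.6   0.16 -0.69 -1.14] F [ 1.9  0.  -0.3] M [-0.06  0.99 -0.07] w 16.4 tilt 13.0
 turn -0.019  shift cm (present axes) [0.12 0.06 0.29]  (after turn) [0.12 0.06 0.29] len 3.0
```

The bar is gripped, but the tool is 13° off vertical. Use the held handle as an anchor and push +x/+y to bring the tool upright.

Emit:
send_rows([
  [[-0.2,-0.4,0,0,0],[-0.3,-0.6,0,0,0],[-0.35,-0.7,0,0,0],[-0.35,-0.7,0,0,0],[-0.35,-0.7,0,0,0]],
])

```text
clock: 42.23
position: [408.9, 260.6, 187.4]
ee_rot: [-0.674, 0.735, -0.015, 0.076]
contact_force: [-34.4, 1.6, 17.4]
gripper_width: 15.2
```

Run:
```python
from h import *
go(408.7,260,185,176.5); print(R.from_quat(arm.read_state()["ee_rot"]).as_matrix()[:,2].round(3))
```

```text
t 42.23 at [408.9 260.6 187.4] psi 174.7 j [ 0.94  0.11 -0.53  0.08 -0.79 -1.08] F [-34.4   1.6  17.4] M [ 1.26 10.44  0.93] w 15.2 tilt 8.9
 turn -0.031  shift cm (present axes) [0.08 0.04 0.23]  (after turn) [0.08 0.04 0.23] len 2.0
[ 0.133  0.081 -0.988]
```

Emit:
send_rows([
  [[-0.5,-0.5,0,0,0],[-0.5,-0.5,0,0,0],[-0.5,-0.5,0,0,0],[-0.5,-0.5,0,0,0],[-0.5,-0.5,0,0,0],[-0.5,-0.4,0,0,0]],
])

```text
clock: 42.73
position: [407.5, 261.0, 186.7]
ee_rot: [-0.67, 0.741, -0.012, 0.029]
contact_force: [-12.9, -9.9, 13.8]
gripper_width: 13.8
```

Run:
```python
from h import *
go(408.7,260,185,176.5); print(R.from_quat(arm.read_state()["ee_rot"]).as_matrix()[:,2].round(3))
```

```text
t 42.73 at [407.5 261.  186.7] psi 174.2 j [ 0.93  0.16 -0.45  0.04 -0.91 -1.05] F [-12.9  -9.9  13.8] M [-2.11  4.48 -0.13] w 13.8 tilt 3.6
 turn -0.04  shift cm (present axes) [ 0.09 -0.12  0.18]  (after turn) [ 0.09 -0.12  0.18] len 2.0
[ 0.059  0.021 -0.998]
```

Emit:
send_rows([
  [[0,0,0,0.05,0],[0,0,0,0.1,0],[0,0,0,0.1,0],[0,0,0,0.1,0],[0,0,0,0.1,0],[0,0,0,0.1,0],[0,0,0,0.1,0],[0,0,0,0.1,0],[0,0,0,0.1,0],[0,0,0,0.1,0]],
])

```text
clock: 43.57
position: [408.3, 260.2, 187.1]
ee_rot: [-0.237, 0.971, 0.002, 0.03]
contact_force: [-0.7, -0.1, -0.0]
gripper_width: 13.1
```

Run:
```python
from h import *
go(408.7,260,185,98.6); print(R.from_quat(arm.read_state()["ee_rot"]).as_matrix()[:,2].round(3))
```

```text
t 43.57 at [408.3 260.2 187.1] psi 117.5 j [ 0.93  0.16 -0.45  0.04 -0.92 -2.04] F [-0.7 -0.1 -0. ] M [-0.23  0.47  0.11] w 13.1 tilt 3.5
 turn 0.329  shift cm (present axes) [-0.01 -0.03  0.21]  (after turn) [-0.02 -0.02  0.21] len 2.0
[ 0.057  0.019 -0.998]
```

Emit:
send_rows([
  [[0,0,0,0.1,0],[0,0,0,0.1,0],[0,0,0,0.1,0],[0,0,0,0.03,0],[-0.5,-0.1,0,0,0],[-0.6,-0.2,0,0,0],[-0.6,-0.2,0,0,0],[-0.6,-0.2,0,0,0],[-0.6,-0.1,0,0,0],[-0.4,0,0,0,0]],
])

```text
clock: 44.4
position: [409.3, 260.0, 186.6]
ee_rot: [-0.068, 0.998, 0.007, -0.003]
contact_force: [-11.5, -0.1, 5.8]
gripper_width: 12.9
```

Run:
```python
from h import *
go(408.7,260,185,98.6); print(R.from_quat(arm.read_state()["ee_rot"]).as_matrix()[:,2].round(3))
```

```text
t 44.4 at [409.3 260.  186.6] psi 97.8 j [ 0.89  0.19 -0.39 -0.02 -0.99 -2.32] F [-11.5  -0.1   5.8] M [-0.73  2.64  0.04] w 12.9 tilt 0.9
 turn -0.013  shift cm (present axes) [0.06 0.   0.16]  (after turn) [0.06 0.   0.16] len 2.0
[-0.007  0.014 -1.   ]
```

Emit:
send_rows([
  [[0.1,0,0,0,0],[0,0,0,0,0.4],[0,0,0,0,1],[0,0,0,0,1],[0,0,0,0,1],[0,0,-1,0,1],[0,0,-2,0,1],[0,0,-2.5,0,1],[0,0,-2.5,0,1],[0,0,-2.5,0,1]],
])

```text
clock: 45.23
position: [408.8, 256.4, 292.3]
ee_rot: [-0.07, 0.998, 0.003, -0.006]
contact_force: [1.3, 0.3, 0.4]
gripper_width: 85.3
```

Emit:
send_rows([
  [[0,0,-2.5,0,1],[0,0,-2,0,1],[0,0,-1,0,1],[0,0,0,0,1],[0,0,0,0,1]],
])

```text
clock: 45.65
position: [411.7, 256.5, 361.5]
ee_rot: [-0.07, 0.998, 0.008, 0.001]
contact_force: [-0.8, 0.2, 0.6]
gripper_width: 85.1
```

Run:
```python
from h import *
go(485,-289,300,100)
c=cam("wrist"); P=cloud(c); cv2.imwrite("pics/w9.png",c["im"])
m=(P[...,2]>195)&(P[...,2]<225)&(abs(P[...,0]-406)<60)&(abs(P[...,1]-256)<60)
r=cv2.minAreaRect(P[m][:,:2].astype(np.float32)); print(m.sum(),r)
# stray balls: round wood-coloured things 20-45 mm high on the bench near the bin
c=cam("scene"); P=cloud(c)
hp=P[(abs(P[...,0]-467)<28)&(abs(P[...,1]-268)<28)]; print("throat heights",np.percentile(hp[:,2],[5,25,50,75,95]).round(0))
x,y=tray(-36); d=np.hypot(P[...,0]-x,P[...,1]-y); m=(d<70)&(P[...,2]>98)&(P[...,2]<150); print("block",m.sum(),cv2.minAreaRect(P[m][:,:2].astype(np.float32)),P[m][:,2].max())
```

```text
t 45.65 at [411.7 256.5 361.5] psi 98.0 j [ 0.89  0.07 -0.08 -0.01 -1.41 -2.32] F [-0.8  0.2  0.6] M [-0.03  0.01  0.02] w 85.1 tilt 1.0
 turn -0.035  shift cm (present axes) [  0.37 -55.14   5.24]  (after turn) [  2.28 -55.09   5.23] len 554.0
897 ((405.2856750488281, 258.544677734375), (48.483394622802734, 13.862959861755371), 7.337487697601318)
throat heights [78. 79. 80. 81. 82.]
block 254 ((477.5689697265625, -287.52294921875), (29.562660217285156, 17.143831253051758), 8.764690399169922) 136.65610806467453
```

The dial is shut (bar at 7.3°, bin 8.6°, so about -0.02 rad). The throat shows the flat blank plate at z≈80, with no ball on it. Back to the scoop.

Emit:
send_rows([
  [[0,-1,0,-0.035,1],[0.1,-1.8,0.1,0,1],[0.1,-2.4,0.1,0,1],[0.1,-2.4,0.1,0,1],[0.1,-2.4,0.1,0,1],[0.1,-2.4,0.1,0,1],[0.1,-2.4,0.1,0,1],[0.1,-2.4,0.1,0,1],[0.1,-2.4,0.1,0,1],[0.1,-2.4,0.1,0,1]],
])

```text
clock: 46.58
position: [436.8, 30.6, 335.1]
ee_rot: [-0.092, 0.996, 0.002, -0.011]
contact_force: [0.4, -0.3, -0.6]
gripper_width: 85.3
```

Emit:
send_rows([
  [[0.1,-2.4,0.1,0,1],[0.1,-2.4,0.1,0,1],[0.1,-2.4,0.1,0,1],[0.1,-2.4,0.1,0,1],[0.1,-2.4,0.1,0,1],[0.1,-2.4,0.1,0,1],[0.1,-2.4,0.1,0,1],[0.1,-2.4,0.1,0,1],[0.1,-2.4,0.1,0,1],[0.1,-2.4,0.1,0,1]],
])

```text
clock: 47.42
position: [464.0, -219.5, 309.5]
ee_rot: [-0.092, 0.995, 0.004, -0.025]
contact_force: [0.7, 0.5, 0.5]
gripper_width: 85.5
```

Emit:
send_rows([
  [[0.1,-2.2,0,0,1],[0,-1.5,0,0,1],[0,-0.7,0,0,1],[0,0,0,0,1],[0,0,0,0,1]],
])

```text
clock: 47.83
position: [468.3, -268.0, 300.4]
ee_rot: [-0.089, 0.995, 0.007, -0.033]
contact_force: [0.0, -0.7, 0.6]
gripper_width: 85.1
```

Run:
```python
from h import *
go(485,-289,200,100)
c=cam("wrist"); x,y=tray(-36); block(c,105,150,x,y,60)
```

```text
t 47.83 at [ 468.3 -268.   300.4] psi 100.2 j [-0.21  0.23 -0.05  0.01 -1.36 -1.18] F [ 0.  -0.7  0.6] M [ 0.02 -0.04 -0.04] w 85.1 tilt 3.9
 turn 0.003  shift cm (present axes) [-1.91 -2.55  9.89]  (after turn) [-1.92 -2.55  9.89] len 104.0
block 577 all ((479.1404113769531, -287.73760986328125), (26.35562515258789, 15.932374954223633), 9.398041725158691) top 473 ((479.0419006347656, -288.04681396484375), (26.019718170166016, 15.302638053894043), 9.237295150756836) [ 478.7 -288.1  135.5] zmax 137.9
```

Emit:
send_rows([
  [[-0.5,-0.7,1.0,0.01,1],[-0.6,-0.7,1.8,0,1],[-0.5,-0.6,2.0,0,1],[-0.2,-0.4,2.0,0,1],[0,0,2.0,0,1],[0,0,1.2,0,1],[0,0,0.5,0,1],[0,0,0,0,1]],
])

```text
clock: 48.55
position: [486.4, -283.0, 187.8]
ee_rot: [-0.087, 0.996, 0.006, -0.031]
contact_force: [0.4, 0.1, 0.6]
gripper_width: 85.2
```

Run:
```python
from h import *
gs(479.1,-287.8,111,99.3)
```

```text
grip world [ 487.3 -283.1  202.1] tray x,y -33.2 2.7
t 48.55 at [ 486.4 -283.   187.8] psi 100.0 j [-0.23  0.34 -0.17  0.01 -1.12 -1.16] F [0.4 0.1 0.6] M [-0.   -0.12  0.  ] w 85.2 tilt 3.6
 turn 0.012  shift cm (present axes) [ 0.34 -0.48  9.14]  (after turn) [ 0.33 -0.49  9.14] len 92.0
```

Emit:
send_rows([
  [[0,-0.25,0.8,0.012,1],[0,-0.25,1.4,0,1],[0,0,1.6,0,1],[0,0,1.6,0,1],[0,0,1.4,0,1],[0,0,1.0,0,1],[0,0,0.6,0,1],[0,0,0,0,1]],
])

```text
clock: 49.22
position: [488.0, -288.2, 104.8]
ee_rot: [-0.081, 0.996, 0.003, -0.024]
contact_force: [0.0, 0.4, -0.3]
gripper_width: 85.4
```

Run:
```python
from h import *
gs(479.1,-287.8,111,99.3)
```

```text
grip world [ 488.7 -288.3  119.2] tray x,y -32.8 -2.6
t 49.22 at [ 488.  -288.2  104.8] psi 99.3 j [-0.24  0.43 -0.28  0.01 -0.91 -1.17] F [ 0.   0.4 -0.3] M [-0.07 -0.08  0.04] w 85.4 tilt 2.7
 turn 0.0  shift cm (present axes) [0.9  0.19 0.86]  (after turn) [0.9  0.19 0.86] len 13.0
```

Fine-tune, grip, lift.

Emit:
send_rows([
  [[0.4,0.1,0.4,0,1],[0.4,0.1,0.4,0,1],[0.1,0,0.1,0,1],[0,0,0,0,0.4],[0,0,0,0,0.1],[0,0,0,0,0],[0,0,0,0,0],[0,0,0,0,0],[0,0,0,0,0]],
])

```text
clock: 49.97
position: [480.1, -288.5, 99.6]
ee_rot: [-0.081, 0.996, 0.001, -0.02]
contact_force: [-0.3, 0.2, 2.2]
gripper_width: 15.3
```

Run:
```python
from h import *
gs(479.1,-287.8,111,99.3)
```

```text
grip world [ 480.7 -288.5  114. ] tray x,y -40.7 -1.2
t 49.97 at [ 480.1 -288.5   99.6] psi 99.3 j [-0.25  0.42 -0.31  0.01 -0.88 -1.17] F [-0.3  0.2  2.2] M [ 0.34 -0.09  0.01] w 15.3 tilt 2.3
 turn 0.001  shift cm (present axes) [0.13 0.09 0.3 ]  (after turn) [0.13 0.09 0.3 ] len 3.0
```

Emit:
send_rows([
  [[0,0,-0.7,0,0],[0,0,-1.3,0,0],[0,0,-1.6,0,0],[0,0,-1.6,0,0],[0,0,-1.6,0,0],[0,0,-1.6,0,0],[0,0,-1.3,0,0],[0,0,-0.7,0,0],[0,0,0,0,0]],
])

```text
clock: 50.72
position: [483.0, -287.7, 208.6]
ee_rot: [-0.081, 0.996, 0.002, -0.022]
contact_force: [-0.6, 0.3, -1.1]
gripper_width: 15.6
```

Run:
```python
from h import *
gs(436,-9.7,195,91)
```

```text
grip world [ 483.6 -287.7  223. ] tray x,y -37.7 -1.0
t 50.72 at [ 483.  -287.7  208.6] psi 99.3 j [-0.24  0.32 -0.16  0.01 -1.14 -1.17] F [-0.6  0.3 -1.1] M [-0.04 -0.09 -0.01] w 15.6 tilt 2.6
 turn 0.145  shift cm (present axes) [ 0.08 28.18  3.03]  (after turn) [ 4.14 27.86  3.21] len 283.0
```

Emit:
send_rows([
  [[0,0.8,0,0.075,0],[0.2,1.6,0,0.07,0],[0.3,2.3,0,0,0],[0.4,2.4,0.1,0,0],[0.4,2.4,0.1,0,0],[0.4,2.4,0.2,0,0],[0.4,2.4,0.2,0,0],[0.4,2.4,0.2,0,0],[0.4,2.4,0.2,0,0],[0.4,2.4,0.2,0,0]],
])

```text
clock: 51.55
position: [439.7, -67.7, 191.0]
ee_rot: [0.001, 1.0, 0.002, -0.028]
contact_force: [0.9, -0.7, -0.7]
gripper_width: 15.1
```

Emit:
send_rows([
  [[0.3,2.2,0.2,0,0],[0.2,1.6,0.2,0,0],[0,0.8,0.1,0,0],[0,0,0,0,0],[0,0,0,0,0]],
])

```text
clock: 51.97
position: [430.6, -16.7, 183.2]
ee_rot: [-0.002, 0.999, 0.002, -0.032]
contact_force: [0.2, 0.5, -1.1]
gripper_width: 15.2
```

Run:
```python
from h import *
gs(436,-9.7,115,91)
```

```text
grip world [431.5 -16.7 197.6] tray x,y -36.2 274.9
t 51.97 at [430.6 -16.7 183.2] psi 90.2 j [ 0.32  0.13 -0.47 -0.03 -1.03 -1.88] F [ 0.2  0.5 -1.1] M [-0.01 -0.14  0.02] w 15.2 tilt 3.6
 turn -0.014  shift cm (present axes) [-0.98  0.68  8.22]  (after turn) [-0.99  0.67  8.22] len 83.0
```

Emit:
send_rows([
  [[-0.3,0.3,0.8,0,0],[-0.3,0.2,1.3,0,0],[-0.2,0.1,1.6,0,0],[0,0,1.6,0,0],[0,0,1.3,0,0],[0,0,0.8,0,0],[0,0,0.3,0,0],[0,0,0,0,0]],
])

```text
clock: 52.63
position: [436.3, -15.2, 99.8]
ee_rot: [0.003, 1.0, 0.001, -0.031]
contact_force: [0.2, 0.4, -1.3]
gripper_width: 15.0
```

Run:
```python
from h import *
gs(436,-9.7,108,91)
```

```text
grip world [437.2 -15.2 114.1] tray x,y -30.3 275.2
t 52.63 at [436.3 -15.2  99.8] psi 89.7 j [ 0.32  0.25 -0.56 -0.03 -0.81 -1.88] F [ 0.2  0.4 -1.3] M [-0.02 -0.13  0.08] w 15.0 tilt 3.6
 turn -0.024  shift cm (present axes) [0.09 0.55 0.62]  (after turn) [0.07 0.56 0.62] len 8.0
```

Emit:
send_rows([
  [[0,0.3,0.1,0,0],[0,0.2,0.2,0,0],[0,0,0.2,0,0],[0,0,0.2,0,0],[0,0,0.15,0,0],[0,0,0,0,0]],
])

```text
clock: 53.13
position: [438.3, -9.6, 92.7]
ee_rot: [0.003, 1.0, 0.002, -0.028]
contact_force: [-0.8, -0.0, -1.1]
gripper_width: 15.2
```

Run:
```python
from h import *
gs(436,-9.7,104,91)
```

```text
grip world [439.1  -9.6 107.1] tray x,y -27.4 280.4
t 53.13 at [438.3  -9.6  92.7] psi 89.6 j [ 0.33  0.26 -0.57 -0.03 -0.79 -1.89] F [-0.8 -0.  -1.1] M [-0.03 -0.06 -0.02] w 15.2 tilt 3.3
 turn -0.024  shift cm (present axes) [ 0.29 -0.01  0.33]  (after turn) [ 0.29 -0.    0.33] len 4.0
```

Emit:
send_rows([
  [[0.1,0,0.2,0,0],[0.1,0,0.2,0,0],[0,0,0.2,0,0],[0,0,0,0,0]],
])

```text
clock: 53.47
position: [439.0, -9.0, 93.0]
ee_rot: [0.001, 1.0, 0.001, -0.025]
contact_force: [0.1, 0.6, -1.1]
gripper_width: 15.5
```

Emit:
send_rows([
  [[0,0,0,0,0.3],[0,0,0,0,1],[0,0,0,0,1],[0,0,0,0,1],[0,0,-0.5,0,1],[0,0,-1.2,0,1],[0,0,-2,0,1],[0,0,-2,0,1],[0,0,-2,0,1],[0,0,-2,0,1]],
])

```text
clock: 54.3
position: [441.1, -10.2, 190.6]
ee_rot: [0.001, 1.0, -0.0, -0.031]
contact_force: [0.8, -0.2, -0.1]
gripper_width: 85.2
```

Emit:
send_rows([
  [[0,0,-2.5,0,1],[0,0,-2.5,0,1],[0,0,-2.5,0,1],[0,0,-2.5,0,1],[0,0,-2,0,1],[0,0,-1,0,1],[0,0,0,0,1]],
])

```text
clock: 54.88
position: [449.5, -11.0, 333.4]
ee_rot: [0.002, 1.0, 0.0, -0.026]
contact_force: [-1.0, -0.2, 0.1]
gripper_width: 85.0
```

Run:
```python
from h import *
import pickle
go(436,-9.7,300)
c=cam("wrist"); block(c,95,140,437,-10,60); save(c,"w10.png",s=1.5); pickle.dump(c,open("w10.pkl","wb"))
c=cam("scene"); block(c,95,140,437,-10,60); s=cam("side"); block(s,95,140,437,-10,60)
cv2.imwrite("pics/a.png",c["im"])
```

```text
t 54.88 at [449.5 -11.  333.4] psi 89.8 j [ 0.33  0.05 -0.17 -0.02 -1.4  -1.9 ] F [-1.  -0.2  0.1] M [ 0.05 -0.15 -0.05] w 85.0 tilt 3.0
 turn 0.0  shift cm (present axes) [1.18 0.12 3.4 ]  (after turn) [1.18 0.12 3.4 ] len 36.0
block 445 all ((439.6358947753906, -9.295438766479492), (15.832533836364746, 26.08723258972168), 89.9519271850586) top 387 ((439.7359619140625, -9.35388469696045), (25.87827491760254, 15.720685958862305), 0.10750159621238708) [439.3  -9.1 128.7] zmax 130.7
block 166 all ((438.2091369628906, -9.564221382141113), (28.06993293762207, 19.61722755432129), 2.2349164485931396) top 66 ((438.00335693359375, -10.03383731842041), (27.652362823486328, 17.73200798034668), 1.9678936004638672) [439.2 -10.6 126.7] zmax 130.0
block 98 all ((441.2800598144531, -10.814896583557129), (18.974422454833984, 25.555723190307617), 81.51594543457031) top 40 ((442.0252685546875, -10.775275230407715), (18.97809410095215, 24.290353775024414), 82.92498016357422) [441.6 -10.7 127.8] zmax 131.2
```

View pics/w10.png

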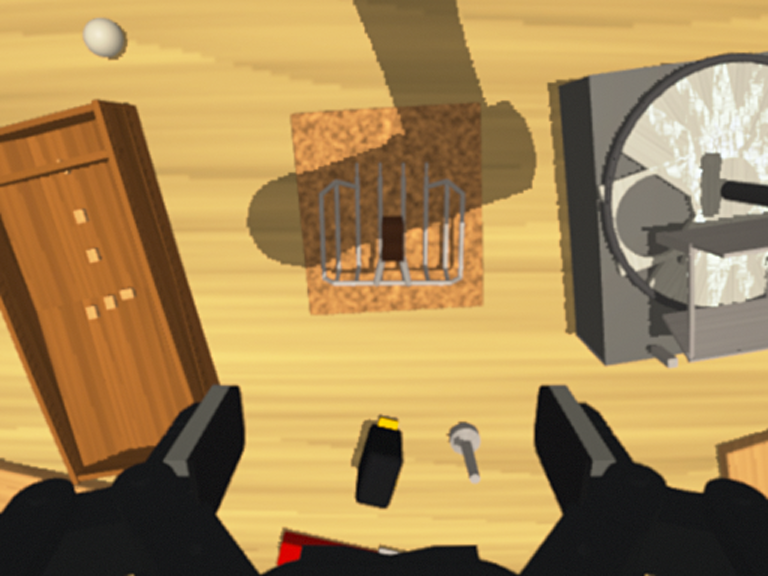

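Final view: the scoop stands mid-pad, the tray has no balls and 5 chips in plain sight, and the bit and tape are where they were. Check numerically for the sixth chip and for bystander shifts.

Run:
```python
from h import *
import pickle
def chips(c,z=13):
    ref=np.array([c["im"][int(round(v/1.5)),int(round(u/1.5))] for u,v in [(80,216),(93,255),(109,302)]]) if c["name"]=="wrist" else None
    hsv=cv2.cvtColor(c["im"],cv2.COLOR_BGR2HSV); P=cloud(c); C,S=np.cos(TQ[2]),np.sin(TQ[2]); X=P[...,0]-TQ[0];Y=P[...,1]-TQ[1]; x=C*X+S*Y; y=-S*X+C*Y
    m=(x>-168)&(x<150)&(abs(y)<64)&(P[...,2]<45)
    sat=hsv[...,1].astype(int); val=hsv[...,2].astype(int)
    med=cv2.medianBlur(c["im"],21).astype(int); diff=c["im"].astype(int)-med
    b=(m&(diff[...,0]>22)&(diff.sum(-1)>80)).astype(np.uint8)
    k,lab,st,cen=cv2.connectedComponentsWithStats(b)
    print(c["name"],[(int(st[i,4]),(cen[i]*1.5).round(0).tolist(),int(np.median(x[lab==i])),int(np.median(y[lab==i])),int(np.median(P[...,2][lab==i]))) for i in range(1,k) if st[i,4]>2])
for c in (cam("scene"),cam("side"),pickle.load(open("w10.pkl","rb"))): chips(c)
w4=pickle.load(open("w4.pkl","rb")); w=pickle.load(open("w10.pkl","rb"))
S=lambda l:np.array(l)/1.5
print("tape top",at_z(w4,S([(388,462)]),60).round(0),at_z(w,S([(380,462)]),60).round(0),"bit foot",at_z(w4,S([(474,437)]),10).round(0),at_z(w,S([(464,437)]),10).round(0))
```

```text
scene [(15, [254.0, 394.0], -89, -2, 16), (15, [273.0, 406.0], -52, -2, 15), (15, [305.0, 409.0], -10, 17, 16), (15, [299.0, 419.0], -6, -1, 16), (17, [292.0, 431.0], 0, -22, 17)]
side [(13, [406.0, 418.0], -6, 18, 15), (11, [412.0, 425.0], -1, 0, 16), (14, [388.0, 434.0], -49, -2, 15), (11, [419.0, 433.0], 2, -21, 16), (12, [369.0, 441.0], -87, 0, 14)]
wrist [(3, [66.0, 172.0], -130, -1, 16), (59, [79.0, 216.0], -89, -2, 16), (56, [92.0, 255.0], -51, -3, 16), (57, [126.0, 294.0], -8, 16, 17), (53, [109.0, 302.0], -4, -2, 17), (56, [91.0, 312.0], 1, -23, 18)]
tape top [[663. -24.  60.]] [[663. -21.  60.]] bit foot [[669.  66.  10.]] [[668.  66.  10.]]
```

```bash
python3 -c "
from bench import job
print(job.job_done())"
```

```text
the job is handed in; nothing more can be done
None
```

I handed the job in after about 55 s of robot time, and as far as my checks can show, every end condition is met. No verdict was reported.

**What I did:**
1. I turned the dial to 1.36 rad, scooped all three balls out in one pass and tipped them in by pushing the wire tips against the splash wall.
2. By then the tool had crept to about 23° off vertical. I parked the scoop in the tray and pushed the closed fingers against the tray's end wall to straighten the tool.
3. I shut the dial and then moved the scoop to the pad.

**Last checks:**
- **Dial:** the handle read about -0.02 rad, so it is shut.
- **Balls:** I couldn't see the balls inside the bin. The scoop, tray and hopper were all empty of balls, and the throat showed a flat plate.
- **Chips:** five are in plain sight in the tray. The sixth shows only as a few pixels under the stop board, about where a chip lay before.
- **Scoop:** it stands upright, with its grip within about 4 mm of the pad's middle. The pad's position itself differed by about 4 mm between views.
- **Bystanders:** the bit and tape measure are within about 3 mm of where they were earlier in the run, which is within measuring error.

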